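Load a new cover slide into the laser head's latched tray

TASK

Fit the new cover slide to the laser head's slide unit, whose empty tray stands on its safety catch: press the sprung release so the tray pops out, lay the slide mount in the tray's round seat, then push the tray in, past the safety catch, until it clicks fully home and stays in. Press and push gently, feeling for the latch rather than ramming the tray against its stop, lower the slide softly, and leave the other things on the bench where they are.

Things in the scene. Friction and masses are not known exactly. Their poses are not given: they have to be found in the camera images.
- unit: Cover-slide unit of a laser head: fixed grey metal block 100 mm deep (its x) by 96 mm wide (its y), top face 52 mm above the worktop, on a dark base 104 x 126 x 8 mm. Origin: centre of the underside, on the worktop. +x points from the tray front (robot's side) to the back, z up; the tray slides out along -x. A 51 mm collar, 5 mm high, rings the bore in its top.
- release_top (a point): Centre of the top of the release button: a dark round cap 17 mm across near the block's left edge, 12 mm behind (+x) and 32 mm left (+y) of the unit's origin, 65.5 mm above the worktop when up, 13.5 mm proud of the block. Press it down: spring 1 to 4 N, the tray lets go within 4 mm, hard stop at 6 mm. It dips some 4 mm and springs up again at each click. Over 25 N damages it.
- tray_front (a point): Centre of the outer face of the tray's flat front plate, 90 mm wide (y), 12 to 48 mm above the worktop. On the unit's x: -132.5 mm popped out, -82.5 mm on the safety catch, home anywhere from -69.5 to -60 mm as the catch is set on each unit. Push along +x: spring 2 to 3.5 N; each of the two clicks needs about 6 N; just past home a stiff buffer (10 N per mm). Over 18 N damages it; 12 N is plenty.
- tray_seat (a point): Centre of the floor of the tray's round seat (47 mm across, 5 mm deep, chamfered rim, 29 mm hole in the floor), 23 mm above the worktop, on the unit's centre line 54.5 mm behind the front plate's outer face; moves with the tray; out, it is 28 mm clear of the block. The tray's top round it is 28 mm up and 60 mm wide (y), with free room for fingers on both sides along y.
- slide_center (a point): Centre (half-way up) of the new cover slide in its mount: a flat steel ring 44 mm across and 14 mm high round a clear glass disc, about 60 g. At the start it lies flat on its closed case, its underside 20 mm above the worktop. Grip it across the rim with 20 to 40 N. Seated in the tray, this point is 7 mm above the seat's floor.
- case: The slide's closed, flat, black round case, 50 mm across and 20 mm high, fixed to the bench; origin at the centre of its underside.
- blower: Rubber dust blower standing upright, 58 mm across and 144 mm high, origin at the centre of its underside; must be left where it stands.
There are look-alikes about, which are no part of the job. What is shaped like the part that bears slide_center but yellow is not meant.

How it is judged:
By the outcome, as a careful person would: the job done as asked, in the order asked, and still so for the second after the job is handed in, with the robot touching nothing.
It also fails if it takes over 59 s, if anything falls off the work surface, if the arm or the gripper's body presses on something with over 40 N, if the wrist force passes 120 N, or if a joint passes its speed limit or range.

ROBOT

A 6-joint arm with a two-finger parallel gripper is mounted at the origin on a cart in front of the work surface, level with it; the furniture and walls round the work are solid. World frame = base frame: x ahead of the robot, y to its left, z up, the work surface at z = 0. Lengths are in m, angles in rad, forces in N, time in s.
With the tool pointing down it reaches from about 0.225 to 0.725 m from the base axis. Payload 3.1 kg.
Tool frame: the origin (TCP) lies at the very end of the fingers, on their centre line; the grasp point (between the pads) lies 19 mm behind it (arm.tcp_to_grasp is the distance from the TCP to the grasp point, in m); z points along the fingers, y is the direction in which the jaws open and shut (so a half turn about z gives the same grasp; the last joint's range is limited). The gripper opens to 85 mm and grips with 20 to 120 N. Pads are 22 mm wide; open, the fingers measure 114 mm over their backs; the gripper's body (76 mm by 85 mm) begins 54 mm behind the grasp point. The pads swing forward as they close: fully open they stand 13 mm farther back than shut.
Start: joints at [-1.269, 0.048, 0.099, 1.622, 0, 1.443], TCP at [0.219, -0.477, 0.231] pointing down, gripper open.
Joint ranges: [-2.91, 2.91], [-0.99, 1.94], [-1.21, 1.42], [-2.12, 2.29], [-1.49, 1.47], [-3.14, 3.14]. Speed limits (rad/s): [2.79, 2.79, 3.14, 3.14, 3.14, 3.14].

INTERFACE

Orientations are given as a unit quaternion [x, y, z, w].
In Python, from bench import arm, cams, job gives the robot as it stands.
- The arm moves only by the tool apply_moves, never from a script. Its argument "commands" is one flat list of numbers, 5 for each row, row after row: the opening, from -1 (shut) to 1 (fully open), so that 0 is half open, then the shift along the world's x, y, z in cm, then the turn about the world's z in degrees. A call has 1 to 5 rows; each row is the pose to reach, as a shift and turn from the pose measured when the call began; what a row does not reach only later rows make up. A row lasts 1/12 s, in which the tool goes at most 41.7 mm and 7.16 degrees, less where a joint would pass 70% of its speed; a pose out of reach is approached as far as the arm can. A call with a gripper value outside its range is refused whole. The fingers move at their own pace and stop on an object; "grip_force" is the grip in N (left out, the last holds). Time passes only in rows, so rows that repeat a pose let the fingers close. It gives the time, the measured TCP pose, the force and the opening at its end, in the units of the state.
- arm.get_obs(): the state, without advancing time (a new reading comes with each control period).
- cams.read_camera(name): name is "scene" or "top" or "wrist"; returns a dict with "image" (384x512x3 uint8, red, green, blue), "fov_y" (degrees; the focal length in pixels is half the picture's height over the tangent of half this angle, whatever the lens; pixels are square), "cx", "cy" (the principal point, pixels), "pose" (4x4, takes a point from camera to world coordinates); the wrist camera has in their place "hand_eye" (4x4, takes a point from camera to tool coordinates, whose origin is the TCP and whose axes are the flange's). Camera axes: x right, y up, looking along -z (the intrinsics and any distortion apply to the point x, -y, -z); pixel columns grow to the right and rows downward; lengths in m; the calibration is good to about 2 mm. A picture is of the moment at which its call begins: read the wrist's pose just before it. There is no depth.
- job.close_job(): hands the job in, once; it reports no verdict.
The state is a dict: "time": time; "joint_pos": joint angles; "dq": joint speeds; "effort": joint torques, N m; "tool_pos": TCP position; "ee_rot": TCP orientation; "force": force on the tool from outside, world axes, zero at the start; "moment": the same for the moment, N m; "grip_width": finger opening in m.
Only numpy, scipy, OpenCV 4.12 (cv2) and the standard library are available. Lean on these libraries where they do the work, as an engineer would, in place of code of your own. Each camera call takes 0.05 s, during which the arm holds its last target.

## Working session

There is one attempt and no reset: what is moved stays moved. The work goes in short steps, Python scripts to look and compute and a tool call to move; the robot and the scene stay as the last step left them, time stands still between calls to the robot, and variables do not carry over. Pictures are saved under pics/ and viewed, and the job is handed in when it is done.

Besides the shell and the picture viewer there is one more tool, called after "Request:" as name(argument=value, ...), one argument or row to a line, values as JSON. apply_moves: Moves the arm, as the interface text tells. Its arguments: {"type":"object","properties":{"commands":{"type":"array"},"grip_force":{"type":"number"}},"required":["commands"]}

```bash
mkdir -p pics; ls
cat > h.py <<'E'
from bench import arm,cams,job
import numpy as np, cv2
def snap(name,fn):
    o=arm.get_obs(); c=cams.read_camera(name); cv2.imwrite('pics/'+fn,c['image'][:,:,::-1]); return o,c
E
python3 - <<'E'
from h import *
for n in ['scene','top','wrist']:
    o,c=snap(n,n+'0.png'); print(n,{k:v for k,v in c.items() if k!='image'})
print(o, arm.tcp_to_grasp)
E
```

```text
pics
scene {'fov_y': 42.487697517521156, 'cx': 256.16550881039467, 'cy': 193.27736500997906, 'pose': array([[ 0.87707058,  0.34382495, -0.3354573 ,  0.31984553],
       [-0.48035161,  0.63224853, -0.60788497, -0.50655388],
       [ 0.00308637,  0.69429547,  0.71968345,  0.70368113],
       [ 0.        ,  0.        ,  0.        ,  1.        ]])}
top {'fov_y': 54.29127065155849, 'cx': 256.5952624376553, 'cy': 185.824790327479, 'pose': array([[-0.02930807,  0.99103034, -0.13038366,  0.51615133],
       [-0.99952848, -0.03025145, -0.00526027,  0.02162943],
       [-0.00915738,  0.13016801,  0.99144966,  0.91938082],
       [ 0.        ,  0.        ,  0.        ,  1.        ]])}
wrist {'fov_y': 71.13750990323129, 'cx': 254.45479269329584, 'cy': 192.240478388594, 'hand_eye': array([[-1.84468977e-04,  9.64389329e-01,  2.64486649e-01,
         6.67936219e-02],
       [ 9.99999958e-01,  2.37068004e-04, -1.66953170e-04,
         4.67384239e-04],
       [-2.23709178e-04,  2.64486607e-01, -9.64389333e-01,
        -1.42423585e-01],
       [ 0.00000000e+00,  0.00000000e+00,  0.00000000e+00,
         1.00000000e+00]])}
{'time': 0.1, 'joint_pos': array([-1.26882674e+00,  4.87155846e-02,  9.77329676e-02,  1.62197933e+00,
       -5.64279875e-06,  1.44301519e+00]), 'dq': array([ 0.0009936 , -0.00305847,  0.00386526,  0.00014567, -0.00115205,
       -0.00082981]), 'effort': array([ 3.10437033e-03, -3.39849401e+01,  3.20936894e+01,  1.58997125e-02,
       -1.62271449e-04, -4.32063814e-06]), 'tool_pos': array([ 0.21856922, -0.47673407,  0.23020316]), 'ee_rot': array([ 9.77002405e-01,  2.13225534e-01, -9.69981054e-05, -1.07846135e-03]), 'force': array([0.34326782, 0.10947914, 0.36709802]), 'moment': array([-0.02242436,  0.03040996, -0.06297774]), 'grip_width': 0.0855249944740117} 0.0187
```

View pics/scene0.png

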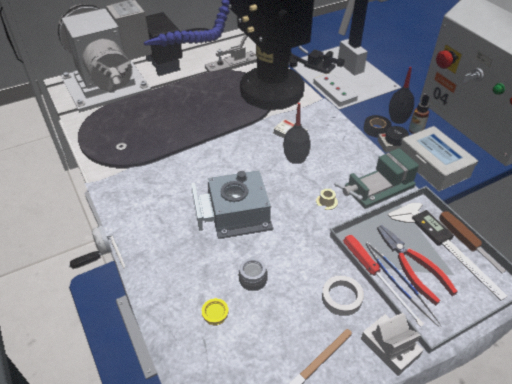

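View pics/top0.png

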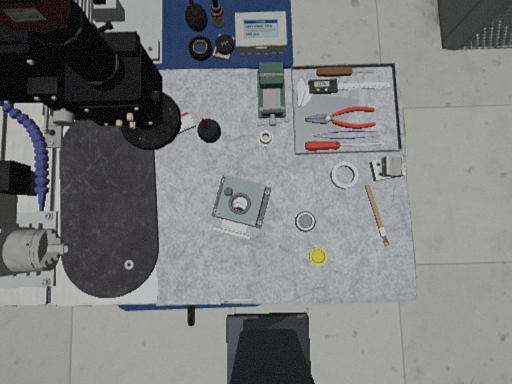

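View pics/wrist0.png

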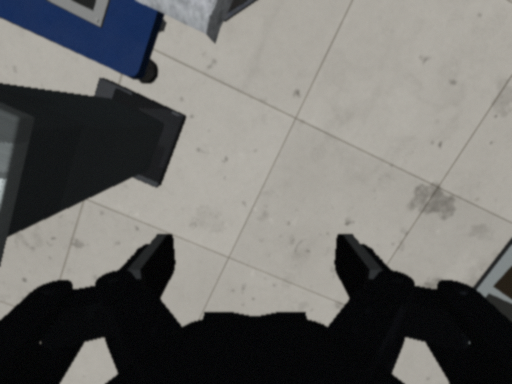

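The top view shows the unit at about (241,202), a grey ring on a black case at (305,221), a yellow look-alike at (318,256) and the blower at (208,130). I'll enlarge and measure.

```bash
cat >> h.py <<'E'
def ray(c,u,v,pose=None):
    P=c['pose'] if pose is None else pose
    f=192/np.tan(np.radians(c['fov_y'])/2)
    d=np.array([(u-c['cx'])/f,-(v-c['cy'])/f,-1.0])
    return P[:3,3],P[:3,:3]@d
def onz(c,u,v,z,pose=None):
    o,d=ray(c,u,v,pose); return o+d*(z-o[2])/d[2]
def proj(c,p,pose=None):
    P=c['pose'] if pose is None else pose
    f=192/np.tan(np.radians(c['fov_y'])/2)
    q=P[:3,:3].T@(np.array(p)-P[:3,3]); return c['cx']+f*q[0]/-q[2], c['cy']-f*q[1]/-q[2]
def wpose(o,c):
    from scipy.spatial.transform import Rotation as R
    T=np.eye(4);T[:3,:3]=R.from_quat(o['ee_rot']).as_matrix();T[:3,3]=o['tool_pos'];return T@c['hand_eye']
E
python3 - <<'E'
from h import *
a=cv2.imread('pics/top0.png')[165:275,190:345]; b=cv2.imread('pics/scene0.png')[165:330,180:300]
a=cv2.resize(a,None,fx=5,fy=5,interpolation=3);b=cv2.resize(b,None,fx=3.6,fy=3.6,interpolation=3)
cv2.imwrite('pics/ta.png',a);cv2.imwrite('pics/sb.png',b)
E
```

```text
(no output)
```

View pics/ta.png

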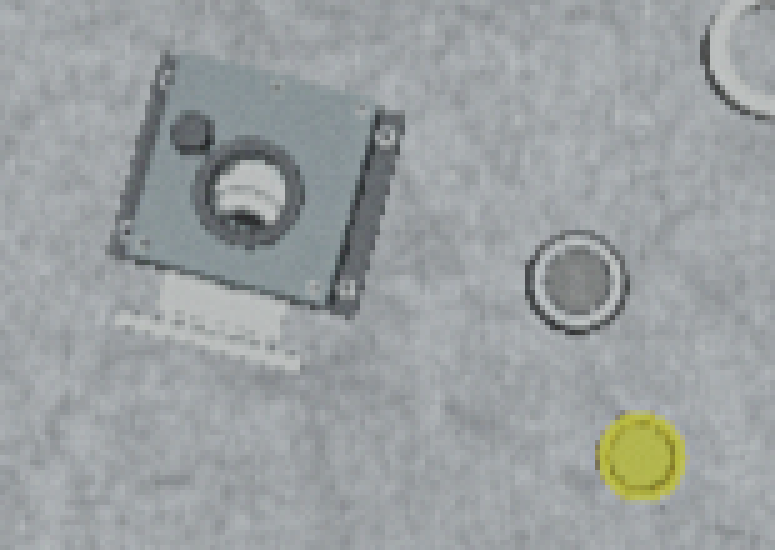

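View pics/sb.png

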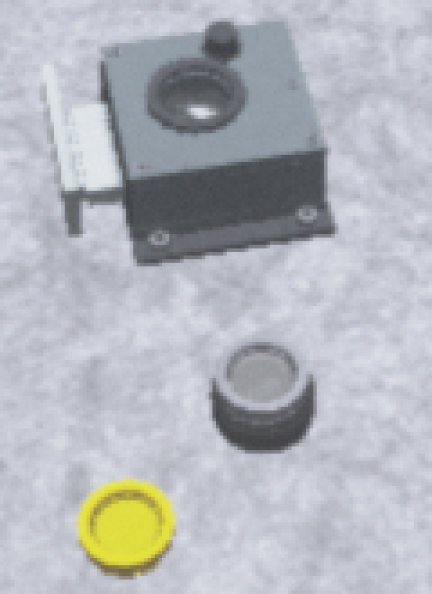

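Run:
```python
from h import *
_,c=snap('top','top1.png')
def P(x,y,z): return onz(c,(x+.5)/5-.5+190,(y+.5)/5-.5+165,z)
C=[P(*p,.052) for p in [(178,55),(378,105),(328,305),(130,258)]]
print(np.round(C,4)); 
for i in range(4): print(np.linalg.norm(C[i]-C[(i+1)%4]), np.degrees(np.arctan2(*(C[(i+1)%4]-C[i])[[1,0]])))
print('mean',np.mean(C,0))
print('collar',P(248,193,.057)); print('button',P(192,132,.0655))
pl=[P(115,318,.048),P(300,364,.048)];print('plate top',pl,np.linalg.norm(pl[0]-pl[1]))
print('slide',P(577,281,.034)); print('yellow',P(641,456,.014))
s=P(577,281,.034)
_,c2=snap('scene','s1.png')
print('scene slide',onz(c2,180+(263+.5)/3.6-.5,165+(374+.5)/3.6-.5,.034))
print('scene button',onz(c2,180+(221+.5)/3.6-.5,165+(34+.5)/3.6-.5,.0655))
print('scene collar',onz(c2,180+(197+.5)/3.6-.5,165+(92+.5)/3.6-.5,.057))
print('blower base-ish top', onz(c,208,130,.1), 'scene',onz(c2,297,148,.05))
```

```text
[[0.6567 0.0992 0.052 ]
 [0.6301 0.0061 0.052 ]
 [0.5379 0.0322 0.052 ]
 [0.5623 0.1231 0.052 ]]
0.09674282969365305 -105.91010076649238
0.09581995179724125 164.23689188709946
0.09417555929815605 75.02536892971763
0.09739817149587654 -14.247641760577567
mean [0.5967403  0.06514272 0.052     ]
collar [0.59032796 0.06755294 0.057     ]
button [0.61846173 0.09217782 0.0655    ]
plate top [array([0.534947  , 0.13096686, 0.048     ]), array([0.51134737, 0.04589072, 0.048     ])] 0.0882886821065273
slide [ 0.54613939 -0.08509387  0.034     ]
yellow [ 0.46310889 -0.1140574   0.014     ]
scene slide [ 0.54448638 -0.08881707  0.034     ]
scene button [0.61640369 0.08960717 0.0655    ]
scene collar [0.58998547 0.06560854 0.057     ]
blower base-ish top [0.75409278 0.13173619 0.1       ] scene [0.75793454 0.11757549 0.05      ]
```

The grey ring at top (305,221) / scene (253,270) sits on a black case and is 44 mm wide, so it fits. The yellow one at (318,256) is excluded, and the white ring at (344,175) is too big. Unit yaw is about -15.3° and its origin about (0.5975, 0.065). I'll bring the wrist over the unit with the half-turned grasp, because joint 6 runs out of range the other way.

Request:
apply_moves(
  commands=[-1, 37, 55, 2, 140, -1, 37, 55, 2, 140, -1, 37, 55, 2, 140, -1, 37, 55, 2, 140, -1, 37, 55, 2, 140],
  grip_force=30,
)

```text
time: 0.67
tool_pos: [0.3355, -0.3028, 0.2374]
ee_rot: [0.863, 0.506, -0.0, 0.0]
force: [1.0, -0.3, 0.7]
grip_width: 0.0255
```

Request:
apply_moves(
  commands=[-1, 24.5, 35, 0, 104, -1, 24.5, 35, 0, 104, -1, 24.5, 35, 0, 104, -1, 24.5, 35, 0, 104, -1, 24.5, 35, 0, 104],
)

```text
time: 1.08
tool_pos: [0.455, -0.1317, 0.2375]
ee_rot: [0.665, 0.747, -0.0, 0.0]
force: [1.9, -1.1, -0.6]
grip_width: -0.0
```

Request:
apply_moves(
  commands=[-1, 12, 17, 0, 68, -1, 12, 17, 0, 68, -1, 12, 17, 0, 68, -1, 12, 17, 0, 68, -1, 12, 17, 0, 68],
)

```text
time: 1.5
tool_pos: [0.5747, 0.0389, 0.2374]
ee_rot: [0.403, 0.915, -0.0, 0.0]
force: [-0.2, -0.7, 0.5]
grip_width: -0.0
```

Request:
apply_moves(
  commands=[-1, 0, 0, 0, 32, -1, 0, 0, 0, 32, -1, 0, 0, 0, 32, -1, 0, 0, 0, 32, -1, 0, 0, 0, 32],
)

```text
time: 1.92
tool_pos: [0.5747, 0.0393, 0.237]
ee_rot: [0.133, 0.991, -0.0, -0.0]
force: [0.1, -0.9, -0.6]
grip_width: -0.0002
```

Run:
```python
from h import *
o,c=snap('wrist','w1.png');print(o['tool_pos'],np.degrees(2*np.arctan2(o['ee_rot'][1],o['ee_rot'][0])),o['ee_rot'],o['force'],o['joint_pos'])
cv2.imwrite('pics/w1b.png',cv2.resize(c['image'][:,:,::-1],None,fx=1.56,fy=1.56,interpolation=2))
```

```text
[0.57472272 0.03928494 0.23697419] 164.76920116059816 [ 1.32522795e-01  9.91179955e-01 -4.60359617e-05 -6.14968841e-05] [ 0.14492293 -0.88514363 -0.57174597] [-4.81023588e-02  1.84992622e-01  2.59804851e-01  1.64573891e+00
 -8.13222087e-05  2.17725234e-01]
```

View pics/w1b.png

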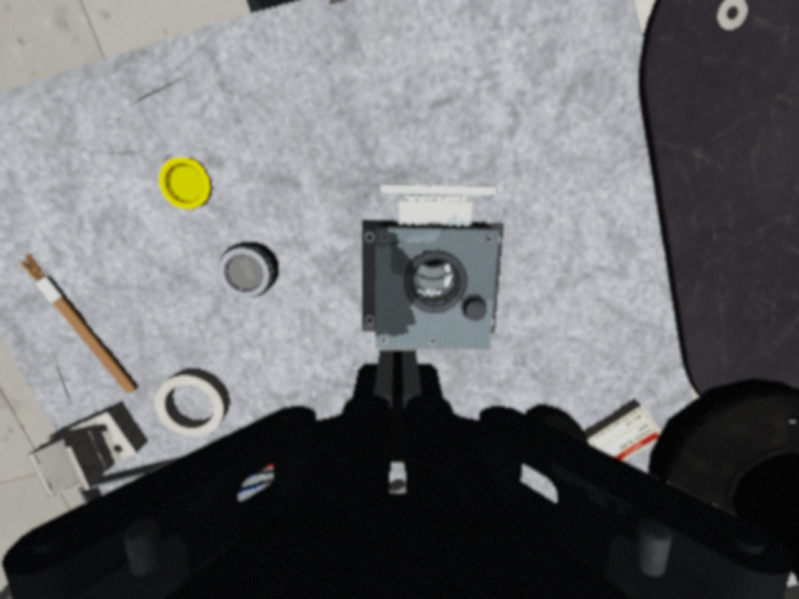

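Wrist view, enlarged: button at (475,308), collar at (435,281), slide top at (248,270), tray plate along y≈190. The plate line is level, so yaw matches.

Run:
```python
from h import *
o=arm.get_obs();c=cams.read_camera('wrist');W=wpose(o,c)
im=c['image']; hsv=cv2.cvtColor(im,cv2.COLOR_RGB2HSV)
s=1.5605
def P(x,y,z): return onz(c,x/s,y/s,z,W)
print('button',P(475,307,.0655),'collar',P(435,280,.057),'slide',P(248,270,.034))
a=[P(381,187,.048),P(495,188,.048)];print('plate',a,np.linalg.norm(a[0]-a[1]))
b=[P(376,348,.052),P(491,348,.052),P(497,226,.052),P(371,226,.052)];print(b,[np.linalg.norm(b[i]-b[i-1]) for i in range(4)])
v=im[100:245,200:380];cv2.imwrite('pics/w1c.png',cv2.resize(v[:,:,::-1],None,fx=4.4,fy=4.1,interpolation=3))
v=im[140:210,120:200];cv2.imwrite('pics/w1d.png',cv2.resize(v[:,:,::-1],None,fx=8,fy=8,interpolation=3))
```

```text
button [0.61499095 0.09076799 0.0655    ] collar [0.58785683 0.06605585 0.057     ] slide [ 0.54383459 -0.08250826  0.034     ]
plate [array([0.50854398, 0.04396755, 0.048     ]), array([0.53216603, 0.12783964, 0.048     ])] 0.08713511677220057
[array([0.63270344, 0.00456342, 0.052     ]), array([0.6580466, 0.0974846, 0.052    ]), array([0.56015504, 0.12271007, 0.052     ]), array([0.53453455, 0.0287145 , 0.052     ])] [np.float64(0.10109601808923345), np.float64(0.09631522405166475), np.float64(0.10108947258777902), np.float64(0.09742472383935932)]
```

View pics/w1c.png

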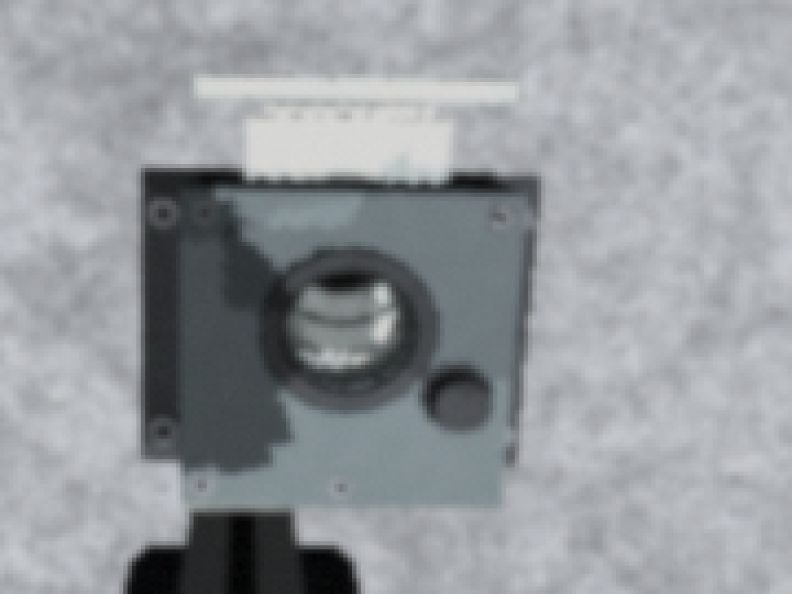

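View pics/w1d.png

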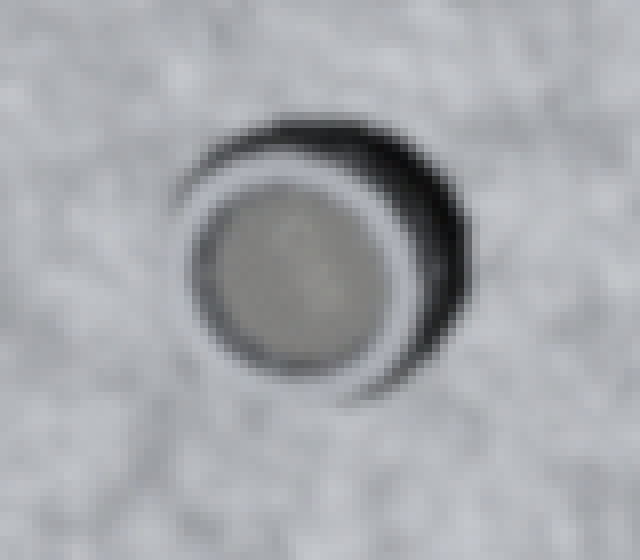

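Request:
apply_moves(
  commands=[-1, 4.2, 5.2, 0, 0, -1, 4.2, 5.2, -4, 0, -1, 4.2, 5.2, -8, 0, -1, 4.2, 5.2, -12, 0, -1, 4.2, 5.2, -15.2, 0],
)

```text
time: 2.43
tool_pos: [0.6156, 0.0916, 0.0816]
ee_rot: [0.136, 0.991, -0.0, -0.001]
force: [-0.7, -0.2, -0.4]
grip_width: 0.0004
```

Request:
apply_moves(
  commands=[-1, 0, 0, 0, 0, -1, 0, 0, 0, 0],
)

```text
time: 2.6
tool_pos: [0.6125, 0.0915, 0.078]
ee_rot: [0.137, 0.991, -0.001, -0.005]
force: [0.3, 0.3, -0.5]
grip_width: -0.0002
```

Run:
```python
from h import *
o=arm.get_obs();print(o['tool_pos'],o['force'])
o,c=snap('scene','s2.png')
cv2.imwrite('pics/s2b.png',cv2.resize(c['image'][120:280,160:320,::-1],None,fx=3.7,fy=3.7,interpolation=3))
```

```text
[0.61245966 0.09153423 0.07801496] [ 0.33215706  0.27415894 -0.54809721]
```

View pics/s2b.png

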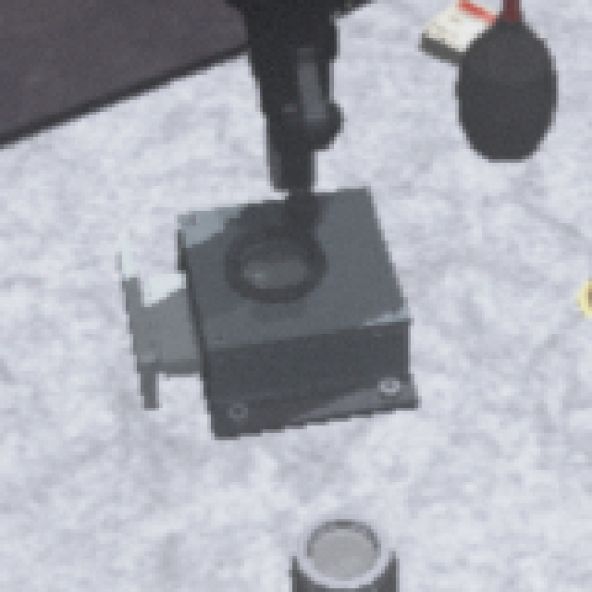

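Request:
apply_moves(
  commands=[-1, 0.4, 0, 0, 0, -1, 0.4, 0, -0.3, 0, -1, 0.4, 0, -0.6, 0, -1, 0.4, 0, -0.9, 0, -1, 0.4, 0, -1.1, 0],
)

```text
time: 3.07
tool_pos: [0.6198, 0.0915, 0.0715]
ee_rot: [0.137, 0.991, -0.0, -0.001]
force: [-0.4, 0.4, -0.3]
grip_width: 0.0002
```

Request:
apply_moves(
  commands=[-1, 0, 0, -0.1, 0, -1, 0, 0, -0.2, 0, -1, 0, 0, -0.3, 0],
)

```text
time: 3.32
tool_pos: [0.6198, 0.0915, 0.0685]
ee_rot: [0.137, 0.991, -0.0, -0.001]
force: [0.2, 0.6, 0.3]
grip_width: 0.0002
```

Request:
apply_moves(
  commands=[-1, -0.3, 0, -0.1, 0, -1, -0.3, 0, -0.25, 0, -1, -0.3, 0, -0.4, 0, -1, -0.3, 0, -0.4, 0],
)

```text
time: 3.65
tool_pos: [0.6165, 0.0915, 0.0643]
ee_rot: [0.137, 0.991, -0.0, -0.001]
force: [0.4, 0.6, 0.5]
grip_width: 0.0
```

Request:
apply_moves(
  commands=[-1, 0, 0, -0.1, 0, -1, 0, 0, -0.2, 0, -1, 0, 0, -0.3, 0, -1, 0, 0, -0.3, 0],
)

```text
time: 3.98
tool_pos: [0.6167, 0.0915, 0.0613]
ee_rot: [0.137, 0.991, -0.0, -0.001]
force: [-1.0, -0.4, 3.2]
grip_width: 0.0004
```

Request:
apply_moves(
  commands=[-1, 0, 0, -0.05, 0, -1, 0, 0, -0.1, 0, -1, 0, 0, -0.1, 0],
)

```text
time: 4.23
tool_pos: [0.6167, 0.0915, 0.0605]
ee_rot: [0.137, 0.991, -0.0, -0.001]
force: [-0.8, 0.9, 2.5]
grip_width: -0.0
```

Run:
```python
from h import *
o,c=snap('scene','s3.png')
cv2.imwrite('pics/s3b.png',cv2.resize(c['image'][120:280,160:320,::-1],None,fx=3.7,fy=3.7,interpolation=3))
```

```text
(no output)
```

View pics/s3b.png

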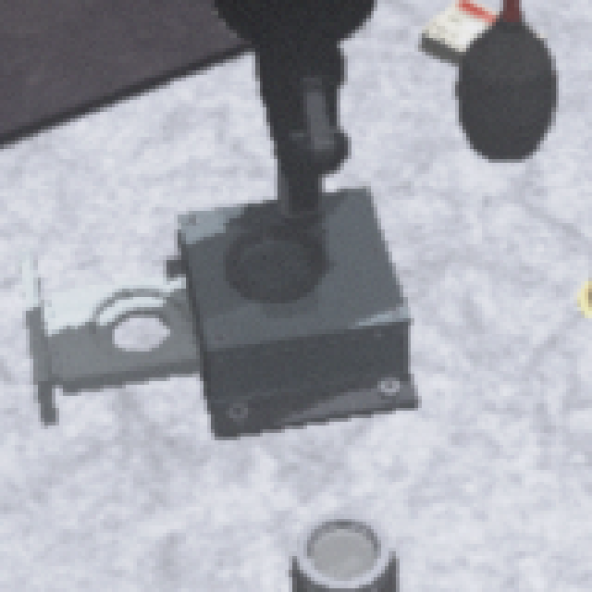

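Tray has popped out: its seat with the hole shows at about (140,330) in the crop. Lifting and going over the slide.

Request:
apply_moves(
  commands=[-1, 0, 0, 3, 0, -1, 0, 0, 6, 0, 0, -2, -4, 7, 0, 1, -4, -8, 7, 0, 1, -6, -12, 7, 0],
)

```text
time: 4.7
tool_pos: [0.562, -0.0201, 0.1318]
ee_rot: [0.136, 0.991, -0.0, 0.001]
force: [0.6, -1.4, 0.4]
grip_width: 0.036
```

Request:
apply_moves(
  commands=[1, -1, -2.8, 0, 0, 1, -1.2, -5.7, 0, 0, 1, -1.2, -5.7, 0, 0, 1, -1.2, -5.7, 0, 0, 1, -1.2, -5.7, 0, 0],
)

```text
time: 5.12
tool_pos: [0.55, -0.0768, 0.1314]
ee_rot: [0.136, 0.991, -0.0, 0.001]
force: [0.5, 0.2, 0.1]
grip_width: 0.0851
```

Run:
```python
from h import *
o,c=snap('wrist','w3.png');print(o['tool_pos'],o['ee_rot'],o['dq'].round(3))
cv2.imwrite('pics/w3b.png',cv2.resize(c['image'][:,:,::-1],None,fx=1.5,fy=1.5,interpolation=3))
```

```text
[ 0.55002292 -0.07683269  0.13140642] [ 1.35757009e-01  9.90741991e-01 -8.66139644e-07  5.84585738e-04] [ 0.024  0.001  0.005  0.003 -0.001 -0.003]
```

View pics/w3b.png

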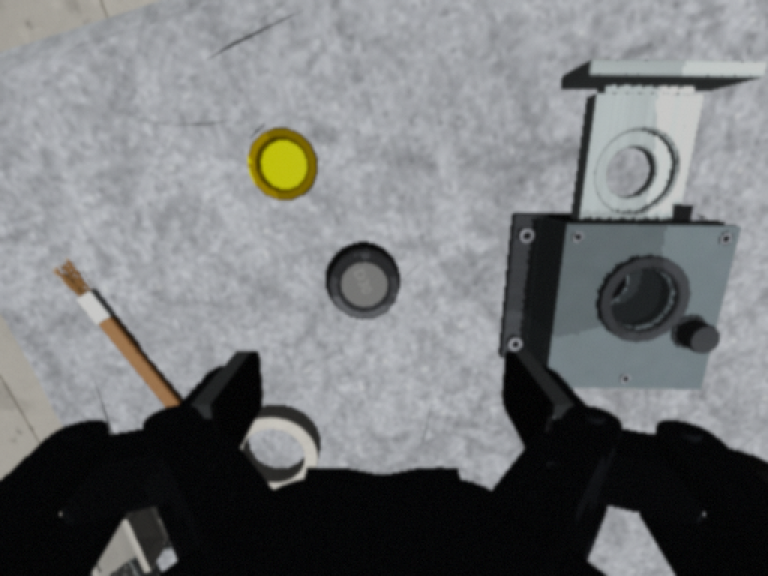

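Run:
```python
from h import *
im=cv2.imread('pics/w3.png')
v=im[150:225,205:280];v=cv2.convertScaleAbs(v,alpha=2);cv2.imwrite('pics/w3c.png',cv2.resize(v,None,fx=8,fy=8,interpolation=3))
v=im[30:160,380:512];cv2.imwrite('pics/w3d.png',cv2.resize(v,None,fx=4.5,fy=4.5,interpolation=3))
```

```text
(no output)
```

View pics/w3c.png

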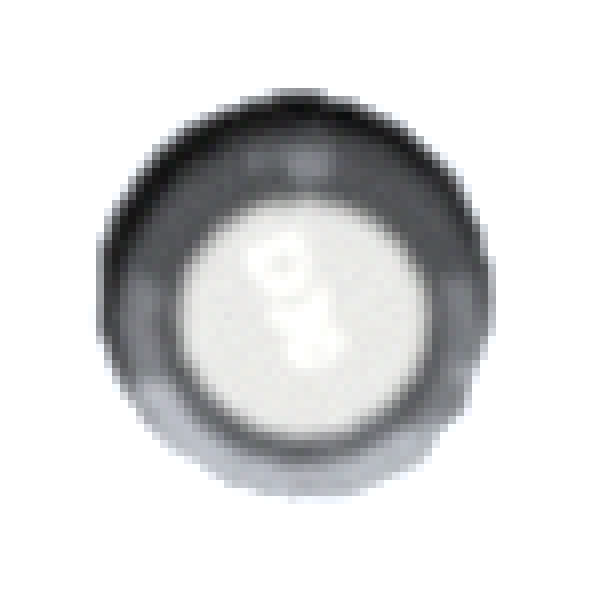

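View pics/w3d.png

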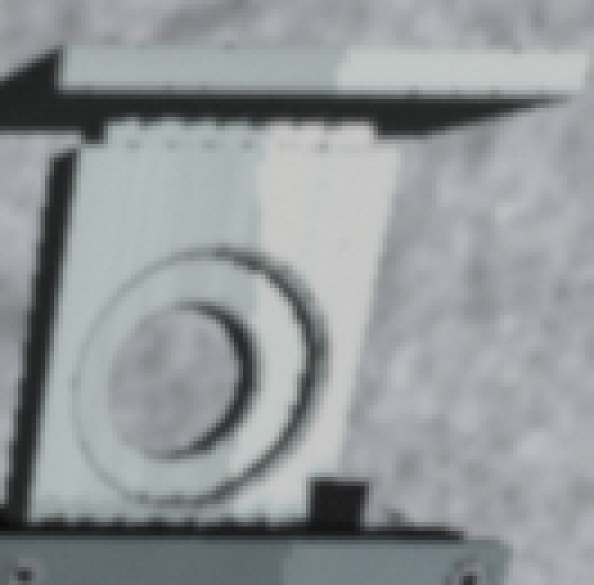

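Run:
```python
from h import *
o=arm.get_obs();c=cams.read_camera('wrist');W=wpose(o,c);print(W[:3,3])
def S(x,y): return onz(c,205+(x+.5)/8-.5,150+(y+.5)/8-.5,.034,W)
print('slide',S(306,317),np.linalg.norm(S(120,317)-S(492,317)),np.linalg.norm(S(306,500)-S(306,135)))
def T(x,y,z): return onz(c,380+(x+.5)/4.5-.5,30+(y+.5)/4.5-.5,z,W)
print('seat',T(198,378,.028),T(72,378,.028)-T(325,378,.028),np.linalg.norm(T(72,378,.028)-T(325,378,.028)))
print('hole',T(180,382,.023))
print('plate outer top',T(62,45,.048),T(588,52,.048))
s=1.5
print('button',onz(c,702/s,333/s,.0655,W),'collar',onz(c,643/s,297/s,.057,W))
_,t=snap('top','top3.png');cv2.imwrite('pics/t3.png',cv2.resize(t['image'][165:275,190:345,::-1],None,fx=5,fy=5,interpolation=3))
```

```text
[ 0.48504433 -0.05887112  0.27377064]
slide [ 0.5435436  -0.08615663  0.034     ] 0.04295988955948757 0.04364361621075287
seat [0.52164448 0.08542955 0.028     ] [-0.01325327 -0.04762351  0.        ] 0.0494332632303048
hole [0.52219849 0.08482429 0.023     ]
plate outer top [0.45854622 0.0573817  0.048     ] [0.48325965 0.14230845 0.048     ]
button [0.61315938 0.08983665 0.0655    ] collar [0.58736279 0.06529841 0.057     ]
```

View pics/t3.png

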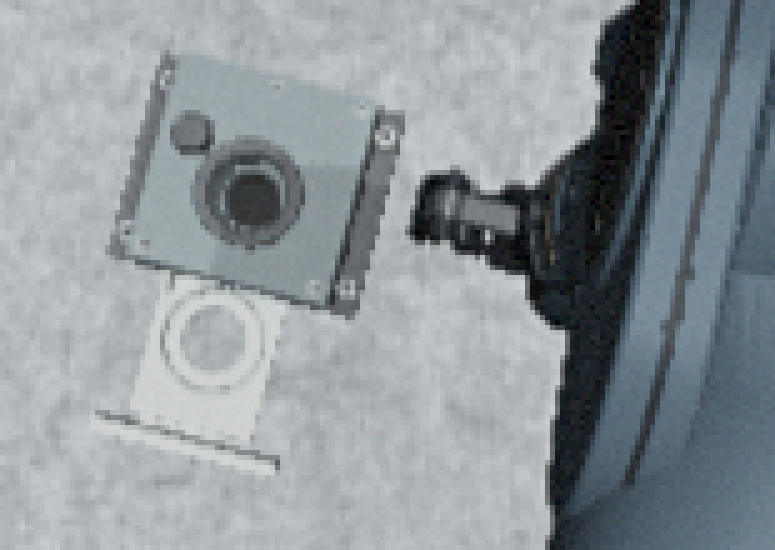

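Request:
apply_moves(
  commands=[1, -0.6, -0.9, 0, 0, 1, -0.6, -0.9, -2.5, 0, 1, -0.6, -0.9, -5, 0, 1, -0.6, -0.9, -7.5, 0, 1, -0.6, -0.9, -8.5, 0],
)

```text
time: 5.68
tool_pos: [0.5413, -0.0839, 0.0426]
ee_rot: [0.134, 0.991, 0.0, -0.003]
force: [-0.7, -0.4, -1.0]
grip_width: 0.0852
```

Request:
apply_moves(
  commands=[1, 0, 0, -0.5, 0, 1, 0, 0, -1, 0, 1, 0, 0, -1, 0],
)

```text
time: 5.93
tool_pos: [0.5409, -0.0837, 0.0321]
ee_rot: [0.134, 0.991, 0.0, -0.003]
force: [0.2, -0.1, -0.5]
grip_width: 0.0853
```

Run:
```python
from h import *
o,c=snap('wrist','w4.png');print(o['tool_pos'],o['ee_rot'],o['force'])
cv2.imwrite('pics/w4b.png',cv2.resize(c['image'][:,:,::-1],None,fx=1.5,fy=1.5,interpolation=3))
o,c=snap('scene','s4.png')
cv2.imwrite('pics/s4b.png',cv2.resize(c['image'][150:330,160:320,::-1],None,fx=3.3,fy=3.3,interpolation=3))
```

```text
[ 0.54094504 -0.08372847  0.03208952] [ 1.33985657e-01  9.90978342e-01  1.57541016e-04 -3.12167626e-03] [ 0.17882577 -0.09042361 -0.54311114]
```

View pics/w4b.png

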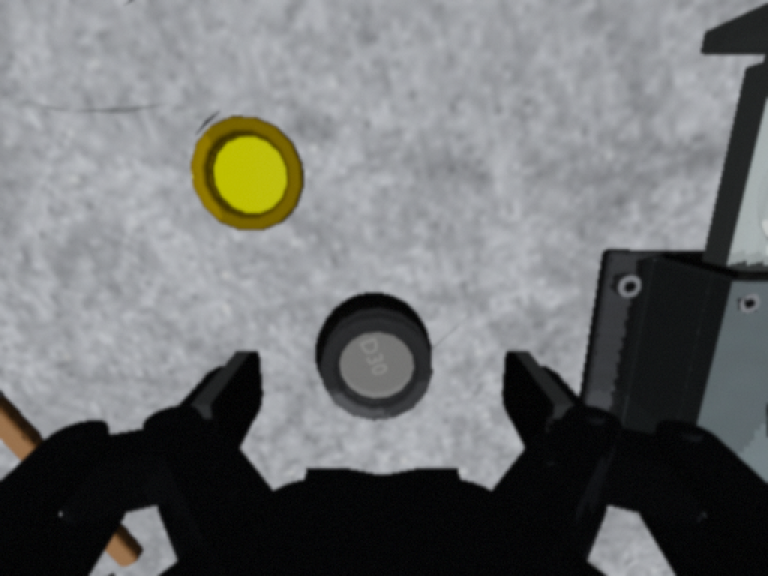

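View pics/s4b.png

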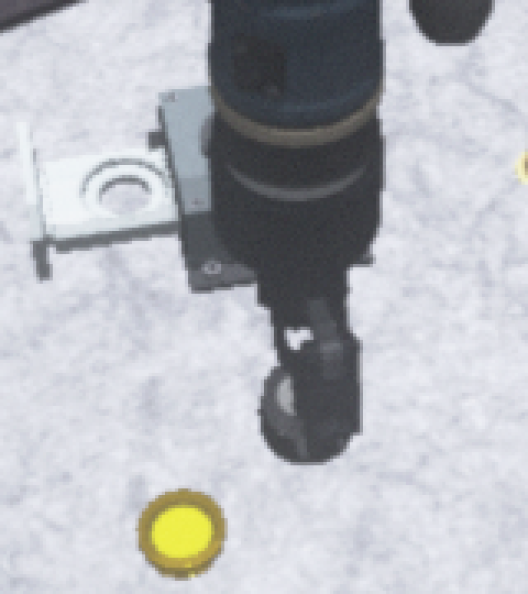

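Run:
```python
from h import *
o=arm.get_obs();c=cams.read_camera('wrist');W=wpose(o,c)
S=lambda x,y,z=.034: onz(c,x/1.5,y/1.5,z,W)
print(S(375,363),S(318,363)-S(432,363),np.linalg.norm(S(375,418)-S(375,308)))
print('fingers mid', proj(c,o['tool_pos'],W))
from scipy.spatial.transform import Rotation as R
M=R.from_quat(o['ee_rot']).as_matrix(); print('rel tool',M.T@(S(375,363)-o['tool_pos']))
```

```text
[ 0.54347165 -0.0877455   0.034     ] [-1.17138874e-02 -4.24486743e-02 -2.77555756e-17] 0.04647225240057614
fingers mid (np.float64(255.3999429576604), np.float64(238.6074743682275))
rel tool [-0.00205995 -0.00312793 -0.00017045]
```

Request:
apply_moves(
  commands=[1, 0.25, -0.4, 0, 0, 1, 0.25, -0.4, -0.3, 0, 1, 0.25, -0.4, -0.55, 0, 1, 0.25, -0.4, -0.55, 0],
)

```text
time: 6.42
tool_pos: [0.545, -0.0884, 0.0284]
ee_rot: [0.134, 0.991, -0.0, -0.001]
force: [-0.6, 0.2, 0.1]
grip_width: 0.0853
```

Request:
apply_moves(
  commands=[1, -0.15, 0.05, -0.2, 0, 1, -0.15, 0.05, -0.2, 0, 0, -0.15, 0.05, -0.2, 0, 0, -0.15, 0.05, -0.2, 0, 0, -0.15, 0.05, -0.2, 0],
  grip_force=25,
)

```text
time: 6.83
tool_pos: [0.5435, -0.0878, 0.0264]
ee_rot: [0.134, 0.991, -0.0, -0.001]
force: [0.1, -0.8, 0.7]
grip_width: 0.0514
```

Request:
apply_moves(
  commands=[-0.2, 0, 0, 0, 0, -0.4, 0, 0, 0, 0, -1, 0, 0, 0, 0, -1, 0, 0, 0, 0, -1, 0, 0, 0, 0],
  grip_force=25,
)

```text
time: 7.25
tool_pos: [0.5438, -0.0879, 0.0268]
ee_rot: [0.134, 0.991, -0.0, -0.001]
force: [0.5, -0.3, 1.9]
grip_width: 0.0422
```

Request:
apply_moves(
  commands=[-1, 0, 0, 0, 0, -1, 0, 0, 0.5, 0, -1, 0, 0, 1.5, 0, -1, 0, 0, 3, 0, -1, 0, 0, 5, 0],
  grip_force=30,
)

```text
time: 7.67
tool_pos: [0.5423, -0.0875, 0.0761]
ee_rot: [0.134, 0.991, 0.0, -0.003]
force: [1.3, -0.3, -1.3]
grip_width: 0.0419
```

Request:
apply_moves(
  commands=[-1, 0, 0, 1, 0, -1, 0, 0, 2, 0, -1, 0, 0, 2, 0],
)

```text
time: 7.92
tool_pos: [0.544, -0.088, 0.099]
ee_rot: [0.134, 0.991, -0.0, -0.001]
force: [0.3, -0.6, 0.1]
grip_width: 0.042
```

Run:
```python
from h import *
o,c=snap('wrist','w5.png');print(o['tool_pos'],o['ee_rot'],o['force'],o['grip_width'])
cv2.imwrite('pics/w5b.png',cv2.resize(c['image'][170:330,140:370,::-1],None,fx=3.4,fy=3.4,interpolation=3))
o,c=snap('scene','s5.png')
cv2.imwrite('pics/s5b.png',cv2.resize(c['image'][150:330,160:320,::-1],None,fx=3.3,fy=3.3,interpolation=3))
```

```text
[ 0.54399366 -0.08795398  0.09899048] [ 1.34170707e-01  9.90958079e-01 -1.59876706e-04 -5.30823499e-04] [ 0.26151827 -0.58250919  0.0545331 ] 0.04202089210474704
```

View pics/w5b.png

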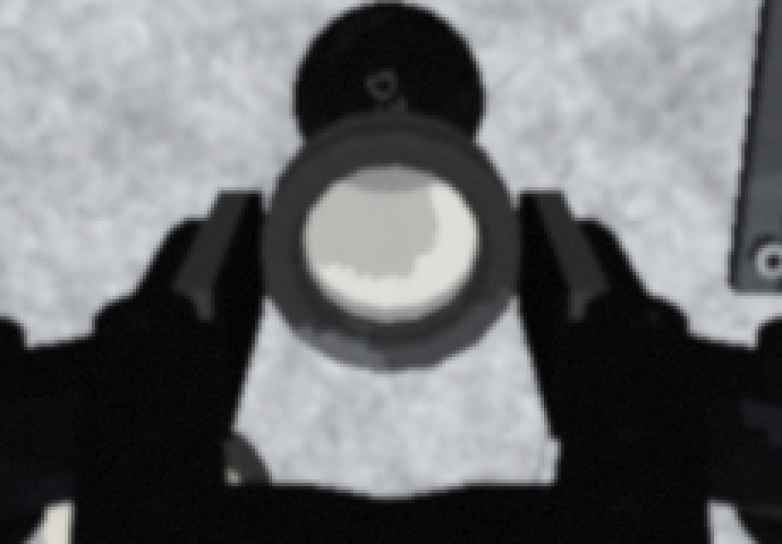

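View pics/s5b.png

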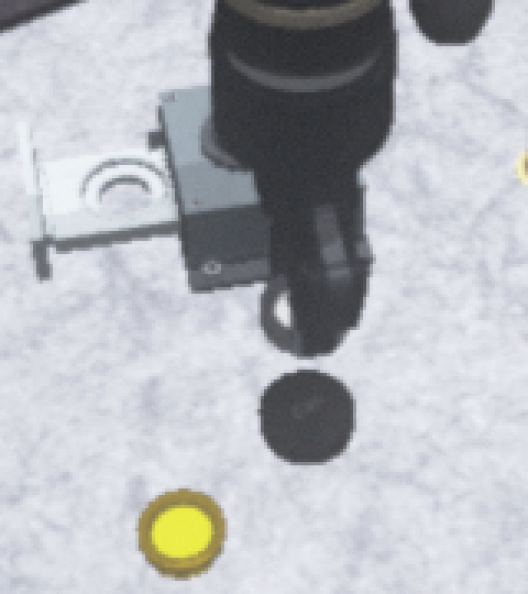

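Run:
```python
from h import *
from scipy.spatial.transform import Rotation as R
o=arm.get_obs();c=cams.read_camera('wrist');W=wpose(o,c)
S=lambda x,y: onz(c,140+(x+.5)/3.4-.5,170+(y+.5)/3.4-.5,o['tool_pos'][2]+.0072,W)
M=R.from_quat(o['ee_rot']).as_matrix()
print(S(390,241),np.linalg.norm(S(262,241)-S(519,241)),np.linalg.norm(S(390,113)-S(390,370)))
print('tool',M.T@(S(390,241)-o['tool_pos']))
```

```text
[ 0.54023198 -0.08755912  0.10345294] 0.0415700969223349 0.045367467816838945
tool [ 0.00224002 -0.00060589 -0.00718853]
```

Request:
apply_moves(
  commands=[-1, 0, 0, 0, 0, -1, 0, 0, 0, 0, -1, 0, 0, 0, 0],
)

```text
time: 8.32
tool_pos: [0.5411, -0.0871, 0.0942]
ee_rot: [0.134, 0.991, 0.0, -0.004]
force: [0.2, 0.8, -0.3]
grip_width: 0.0422
```

Run:
```python
from h import *
from scipy.spatial.transform import Rotation as R
o,c=snap('wrist','w6.png');W=wpose(o,c);print(o['tool_pos'],o['ee_rot'],o['dq'].round(3))
v=c['image'][170:330,140:370,::-1];cv2.imwrite('pics/w6b.png',cv2.resize(v,None,fx=3.4,fy=3.4,interpolation=3))
# glass blob
g=cv2.cvtColor(v.copy(),cv2.COLOR_BGR2GRAY)
S=lambda x,y: onz(c,140+(x+.5)/3.4-.5,170+(y+.5)/3.4-.5,o['tool_pos'][2]+.0072,W)
M=R.from_quat(o['ee_rot']).as_matrix()
print('tool',M.T@(S(390,241)-o['tool_pos']))
import time
print(arm.get_obs()['tool_pos'])
```

```text
[ 0.54112901 -0.08714282  0.09420666] [ 1.34187535e-01  9.90945925e-01  4.28108785e-04 -4.43796082e-03] [-0.001 -0.002  0.006 -0.001 -0.001  0.   ]
tool [ 0.00223532 -0.00060566 -0.00718016]
[ 0.5413298  -0.08719252  0.09446906]
```

View pics/w6b.png

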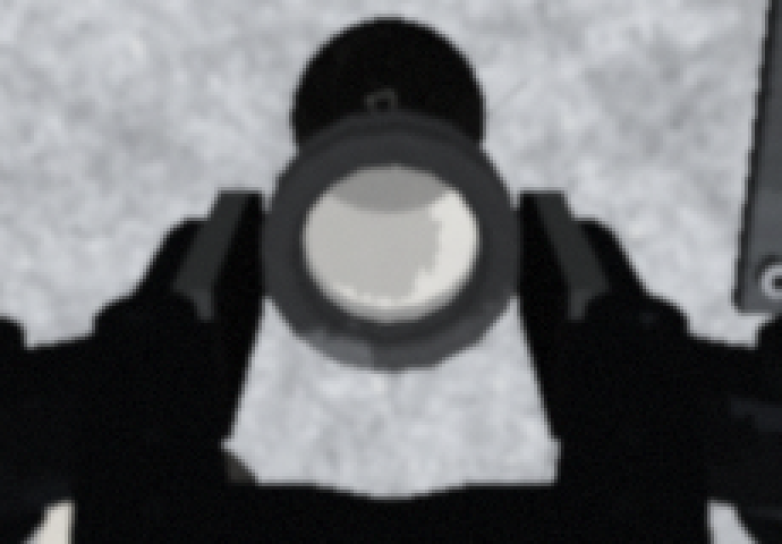

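Run:
```python
from h import *
from scipy.spatial.transform import Rotation as R
o=arm.get_obs();c=cams.read_camera('wrist');W=wpose(o,c)
M=R.from_quat(o['ee_rot']).as_matrix()
for dz in (.0072,-.0068,.003):
  S=lambda x,y: M.T@(onz(c,140+(x+.5)/3.4-.5,170+(y+.5)/3.4-.5,o['tool_pos'][2]+dz,W)-o['tool_pos'])
  print(dz,'far edge',S(390,370),'near',S(390,113),'inner top',S(390,165),'inner bot',S(390,322),S(303,243),S(479,243))
```

```text
0.0072 far edge [-0.02139557 -0.00061242 -0.0073797 ] near [ 0.02389878 -0.00059951 -0.00699939] inner top [ 0.01529952 -0.00060197 -0.00707159] inner bot [-0.01237749 -0.00060985 -0.00730398] [ 0.00188814 -0.01468722 -0.00717955] [ 0.00187956  0.0138001  -0.00718903]
-0.0068 far edge [-0.03053056 -0.00061203  0.00654409] near [ 0.01943394 -0.00059779  0.00696362] inner top [ 0.00994804 -0.00060049  0.00688397] inner bot [-0.02058265 -0.0006092   0.00662762] [-0.00484614 -0.01613803  0.00676488] [-0.00485561  0.01528652  0.00675442]
0.003 far edge [-0.02413606 -0.00061231 -0.00320256] near [ 0.02255933 -0.000599   -0.00281049] inner top [ 0.01369408 -0.00060152 -0.00288492] inner bot [-0.01483904 -0.00060966 -0.0031245 ] [-0.00013214 -0.01512246 -0.00299622] [-0.00014099  0.01424603 -0.00300599]
```

Request:
apply_moves(
  commands=[-1, 0, 2.5, 1.5, 0, -1, 0, 5, 3, 0, -1, 0, 7.5, 4, 0, -1, -0.5, 10, 4.5, 0, -1, -0.5, 10, 4.5, 0],
)

```text
time: 8.83
tool_pos: [0.5367, 0.0166, 0.1416]
ee_rot: [0.132, 0.991, 0.002, -0.003]
force: [0.6, 0.0, -2.0]
grip_width: 0.0422
```

Run:
```python
from h import *
o,c=snap('wrist','w7.png');W=wpose(o,c);print(o['tool_pos'],o['ee_rot'],o['dq'].round(3))
np.save('w7.npy',W)
cv2.imwrite('pics/w7b.png',cv2.resize(c['image'][:,:,::-1],None,fx=1.5,fy=1.5,interpolation=3))
v=c['image'][60:220,330:490,::-1];cv2.imwrite('pics/w7c.png',cv2.resize(v,None,fx=3.7,fy=3.7,interpolation=3))
c=cams.read_camera('top')
def P(x,y,z): return onz(c,(x+.5)/5-.5+190,(y+.5)/5-.5+165,z)
print('top seat',P(214,340,.028),P(214,340,.023))
```

```text
[0.53671676 0.0166431  0.14163876] [ 0.13200171  0.99124365  0.00170999 -0.00293999] [-0.05   0.02  -0.015 -0.033 -0.065 -0.051]
top seat [0.52366186 0.08679038 0.028     ] [0.52370399 0.08715589 0.023     ]
```

View pics/w7b.png

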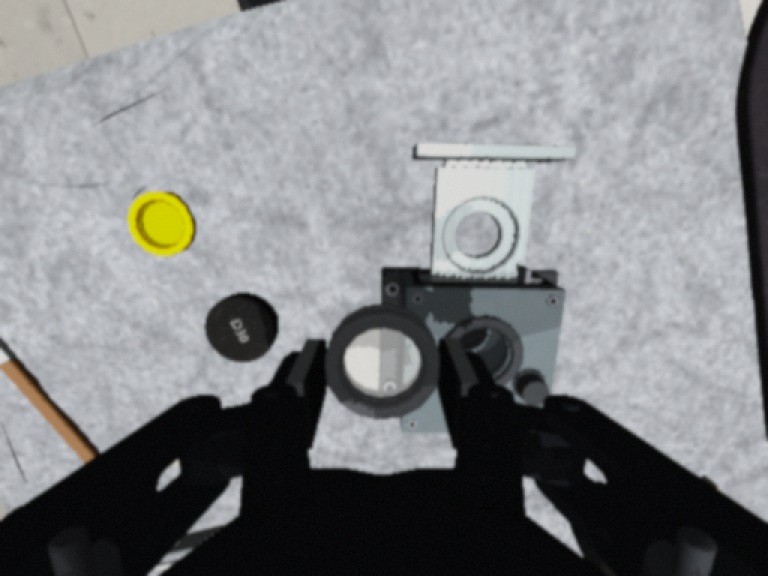

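View pics/w7c.png

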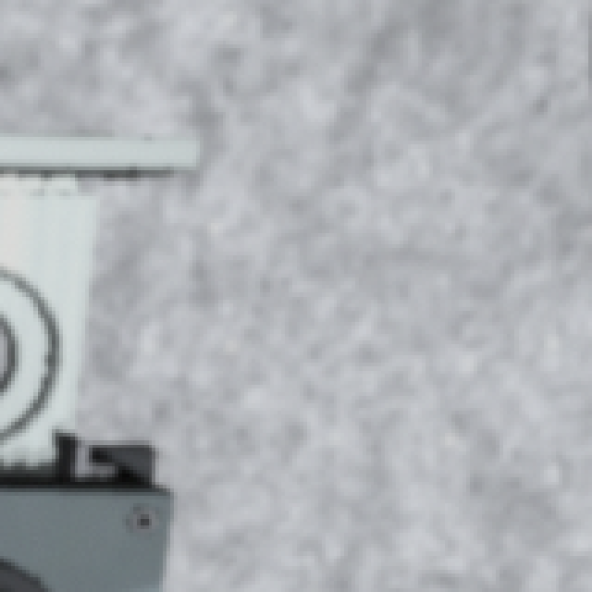

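Run:
```python
from h import *
im=cv2.imread('pics/w7.png');v=im[90:190,265:390];cv2.imwrite('pics/w7d.png',cv2.resize(v,None,fx=6,fy=6,interpolation=3))
```

```text
(no output)
```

View pics/w7d.png

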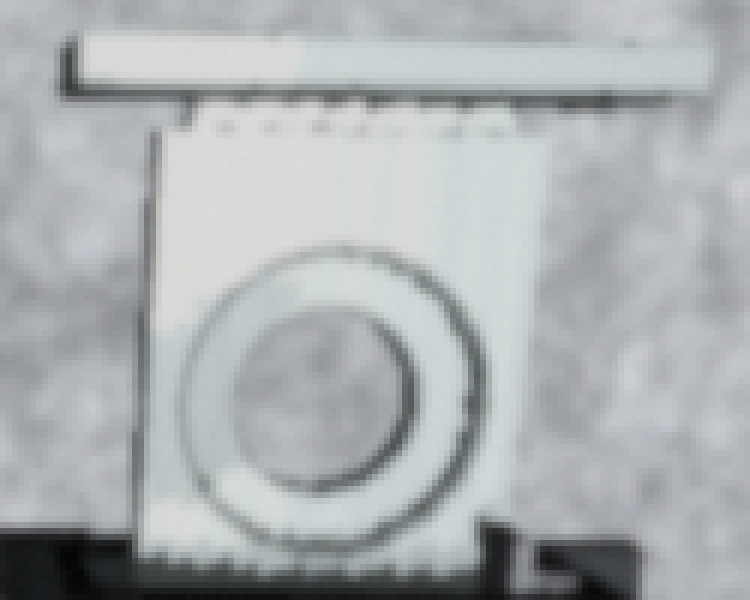

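Run:
```python
from h import *
W=np.load('w7.npy');c=cams.read_camera('wrist')
T=lambda x,y,z: onz(c,265+(x+.5)/6-.5,90+(y+.5)/6-.5,z,W)
print('rim',T(335,401,.028),np.linalg.norm(T(182,401,.028)-T(488,401,.028)),np.linalg.norm(T(335,248,.028)-T(335,555,.028)))
print('hole',T(326,399,.023),np.linalg.norm(T(235,399,.023)-T(418,399,.023)))
a,b=T(78,32,.048),T(712,42,.048);d=b-a;print('plate',a,b,np.linalg.norm(d),'yaw',-np.degrees(np.arctan2(d[0],d[1])))
m=(a+b)/2; ex=np.array([d[1],-d[0]])/np.linalg.norm(d[:2]); print('seat from plate',m[:2]+.0545*ex)
o=arm.get_obs();print(o['tool_pos'],o['ee_rot'],o['dq'].round(3))
```

```text
rim [0.52181085 0.08582292 0.028     ] 0.04878425451748585 0.049033874841884366
hole [0.52207065 0.08550573 0.023     ] 0.02973301995118079
plate [0.45843383 0.05754763 0.048     ] [0.48275336 0.1422577  0.048     ] 0.08813191551516573 yaw -16.018317697826582
seat from plate [0.52297755 0.08486368]
[0.53645873 0.01272758 0.13949141] [ 1.33829110e-01  9.90996450e-01  5.62793586e-05 -3.97512930e-03] [-0.021  0.009 -0.008 -0.001  0.     0.   ]
```

Request:
apply_moves(
  commands=[-1, -0.5, 2.5, 0, 0, -1, -1, 5, 0, 0, -1, -1.4, 7.3, -1, 0, -1, -1.4, 7.3, -3, 0, -1, -1.4, 7.3, -5, 0],
)

```text
time: 9.4
tool_pos: [0.5232, 0.0858, 0.0894]
ee_rot: [0.134, 0.991, 0.0, -0.003]
force: [-0.7, -0.8, -1.0]
grip_width: 0.0419
```

Request:
apply_moves(
  commands=[-1, 0, 0, 0, 0, -1, 0, 0, 0, 0],
)

```text
time: 9.57
tool_pos: [0.5216, 0.0849, 0.0874]
ee_rot: [0.134, 0.991, -0.0, -0.005]
force: [0.2, -0.3, -1.5]
grip_width: 0.0423
```

Request:
apply_moves(
  commands=[-1, 0.1, 0.1, -1, 0, -1, 0.1, 0.1, -2, 0, -1, 0.1, 0.1, -3, 0, -1, 0.1, 0.1, -3.8, 0, -1, 0.1, 0.1, -4, 0],
)

```text
time: 9.98
tool_pos: [0.5213, 0.0857, 0.0452]
ee_rot: [0.134, 0.991, -0.001, -0.007]
force: [-0.9, -0.7, -1.2]
grip_width: 0.042
```

Run:
```python
from h import *
o,c=snap('wrist','w8.png');W=wpose(o,c);print(o['tool_pos'],o['ee_rot'],o['force'])
cv2.imwrite('pics/w8b.png',cv2.resize(c['image'][90:330,120:390,::-1],None,fx=2.9,fy=2.5,interpolation=3))
for p in [(.5222,.086,.028)]: print(proj(c,p,W))
o,c=snap('scene','s8.png')
cv2.imwrite('pics/s8b.png',cv2.resize(c['image'][130:270,140:300,::-1],None,fx=4,fy=4,interpolation=3))
```

```text
[0.52126703 0.08565529 0.04524435] [ 1.34316333e-01  9.90914957e-01 -7.66745809e-04 -6.78837759e-03] [-0.86431936 -0.66448725 -1.24544065]
(np.float64(256.28622596738467), np.float64(228.44594070593345))
```

View pics/w8b.png

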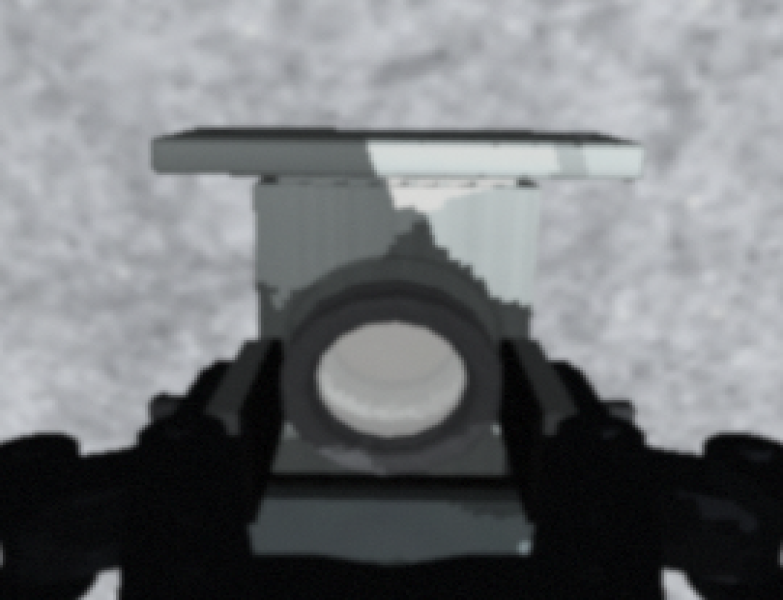

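View pics/s8b.png

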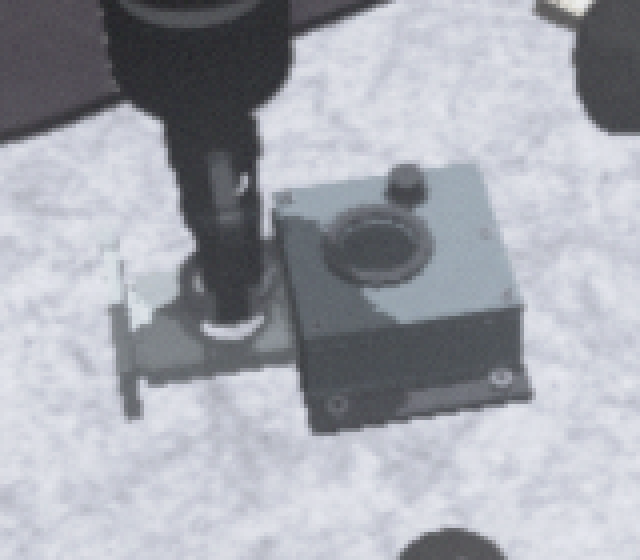

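Run:
```python
from h import *
o=arm.get_obs();c=cams.read_camera('wrist');print(c['hand_eye'],c['cx'],c['fov_y']);W=wpose(o,c);print(proj(c,o['tool_pos'],W),o['tool_pos'])
from scipy.spatial.transform import Rotation as R
print(R.from_quat(o['ee_rot']).as_matrix())
```

```text
[[-1.82706828e-04  9.63805145e-01  2.66607593e-01  6.72011890e-02]
 [ 9.99999815e-01  3.30820998e-04 -5.10638815e-04 -6.15784884e-04]
 [-5.80355707e-04  2.66607450e-01 -9.63805027e-01 -1.42420606e-01]
 [ 0.00000000e+00  0.00000000e+00  0.00000000e+00  1.00000000e+00]] 254.45479269329584 71.13750990323129
(np.float64(255.3984421399219), np.float64(238.60603257315438)) [0.52188263 0.08578994 0.04642146]
[[-9.63907302e-01  2.65957517e-01 -1.22193392e-02]
 [ 2.65972985e-01  9.63980411e-01  3.71026491e-04]
 [ 1.18778809e-02 -2.89237898e-03 -9.99925272e-01]]
```

Run:
```python
from h import *
c=cams.read_camera('wrist')
o=dict(tool_pos=np.array([ 0.52126703,0.08565529,0.04524435]),ee_rot=np.array([ 1.34316333e-01,9.90914957e-01,-7.66745809e-04,-6.78837759e-03]))
W=wpose(o,c)
from scipy.spatial.transform import Rotation as R
M=R.from_quat(o['ee_rot']).as_matrix()
T=lambda x,y,z: M.T@(onz(c,120+(x+.5)/2.9-.5,90+(y+.5)/2.5-.5,z,W)-o['tool_pos'])
print('plate',T(152,140,.048),T(642,143,.048))
print('tray',T(257,225,.028),T(540,225,.028))
print('slide',T(283,375,.0524),T(503,375,.0524))
```

```text
plate [ 0.05336326 -0.04320972 -0.00190445] [ 0.05275672  0.04429936 -0.00220506]
tray [ 0.03085454 -0.0287347   0.01775081] [0.03088093 0.03085875 0.01755192]
slide [ 0.00268097 -0.02100584 -0.00705057] [ 0.00272798  0.02069776 -0.00718938]
```

Request:
apply_moves(
  commands=[-1, 0.1, 0.05, -0.3, 0, -1, 0.1, 0.05, -0.6, 0, -1, 0.1, 0.05, -0.8, 0, -1, 0.1, 0.05, -0.9, 0],
)

```text
time: 10.52
tool_pos: [0.5237, 0.0865, 0.0384]
ee_rot: [0.134, 0.991, -0.0, -0.005]
force: [-0.7, 0.4, -0.0]
grip_width: 0.0417
```

Request:
apply_moves(
  commands=[-1, -0.1, 0, -0.15, 0, -1, -0.1, 0, -0.3, 0, -1, -0.1, 0, -0.4, 0, -1, -0.1, 0, -0.5, 0],
)

```text
time: 10.85
tool_pos: [0.5227, 0.0864, 0.0333]
ee_rot: [0.134, 0.991, -0.0, -0.005]
force: [0.5, -0.1, -0.0]
grip_width: 0.0423
```

Request:
apply_moves(
  commands=[-1, 0, 0, -0.05, 0, -1, 0, 0, -0.1, 0, -1, 0, 0, -0.15, 0, -1, 0, 0, -0.2, 0],
)

```text
time: 11.18
tool_pos: [0.5227, 0.0864, 0.0313]
ee_rot: [0.134, 0.991, -0.0, -0.005]
force: [-0.3, 0.6, -1.0]
grip_width: 0.0421
```

Request:
apply_moves(
  commands=[-1, 0, 0, -0.05, 0, -1, 0, 0, -0.1, 0],
)

```text
time: 11.35
tool_pos: [0.5228, 0.0864, 0.0303]
ee_rot: [0.134, 0.991, -0.0, -0.005]
force: [0.1, -0.9, -0.5]
grip_width: 0.0424
```

Run:
```python
from h import *
o,c=snap('wrist','w9.png');print(o['tool_pos'],o['ee_rot'],o['force'])
cv2.imwrite('pics/w9b.png',cv2.resize(c['image'][90:330,120:390,::-1],None,fx=2.9,fy=2.5,interpolation=3))
o,c=snap('scene','s9.png')
cv2.imwrite('pics/s9b.png',cv2.resize(c['image'][130:270,140:300,::-1],None,fx=4,fy=4,interpolation=3))
```

```text
[0.52280379 0.08644924 0.0302973 ] [ 1.34087006e-01  9.90957027e-01 -4.61235364e-04 -4.96308033e-03] [ 0.1487997  -0.86195256 -0.53082487]
```

View pics/w9b.png

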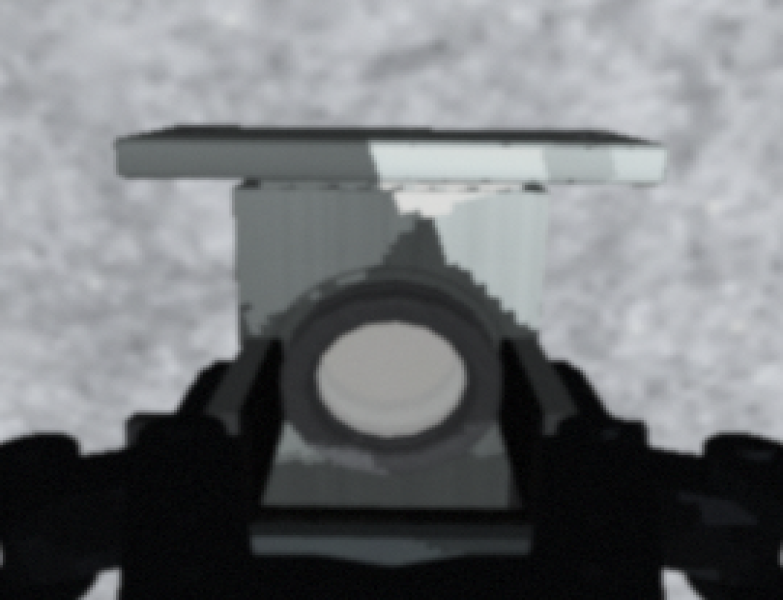

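View pics/s9b.png

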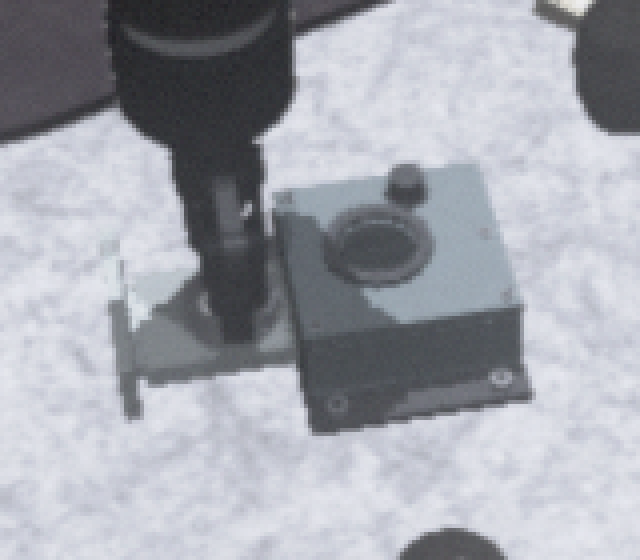

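Centred (plate mid ≈391, slide mid ≈392) and nearly on the floor with no force. I'll lower the last half millimetre until I feel contact.

Request:
apply_moves(
  commands=[-1, 0, 0, -0.03, 0, -1, 0, 0, -0.06, 0, -1, 0, 0, -0.06, 0],
)

```text
time: 11.7
tool_pos: [0.5227, 0.0865, 0.0299]
ee_rot: [0.134, 0.991, -0.0, -0.005]
force: [-0.4, -0.6, 1.8]
grip_width: 0.0419
```

Request:
apply_moves(
  commands=[0.02, 0, 0, 0, 0, 0.1, 0, 0, 0, 0, 0.25, 0, 0, 0, 0, 0.5, 0, 0, 0, 0, 0.8, 0, 0, 0, 0],
)

```text
time: 12.12
tool_pos: [0.5228, 0.0865, 0.0298]
ee_rot: [0.134, 0.991, -0.0, -0.005]
force: [0.1, 0.3, 0.3]
grip_width: 0.0743
```

Request:
apply_moves(
  commands=[1, 0, 0, 0.2, 0, 1, 0, 0, 1.5, 0, 1, 0, 0, 4, 0, 1, 0, 0, 7, 0, 1, 0, 0, 9, 0],
)

```text
time: 12.53
tool_pos: [0.5234, 0.0865, 0.1223]
ee_rot: [0.134, 0.991, -0.0, -0.004]
force: [0.2, -0.0, 0.9]
grip_width: 0.0854
```

Run:
```python
from h import *
o,c=snap('wrist','w10.png');print(o['tool_pos'],o['ee_rot'],o['force'])
cv2.imwrite('pics/w10b.png',cv2.resize(c['image'][50:290,120:390,::-1],None,fx=2.9,fy=2.5,interpolation=3))
o,c=snap('scene','s10.png')
cv2.imwrite('pics/s10b.png',cv2.resize(c['image'][130:270,140:300,::-1],None,fx=4,fy=4,interpolation=3))
```

```text
[0.52340983 0.08648545 0.12232876] [ 1.34067160e-01  9.90964362e-01 -2.88451495e-04 -3.94293664e-03] [ 0.21140986 -0.02400742  0.90147609]
```

View pics/w10b.png

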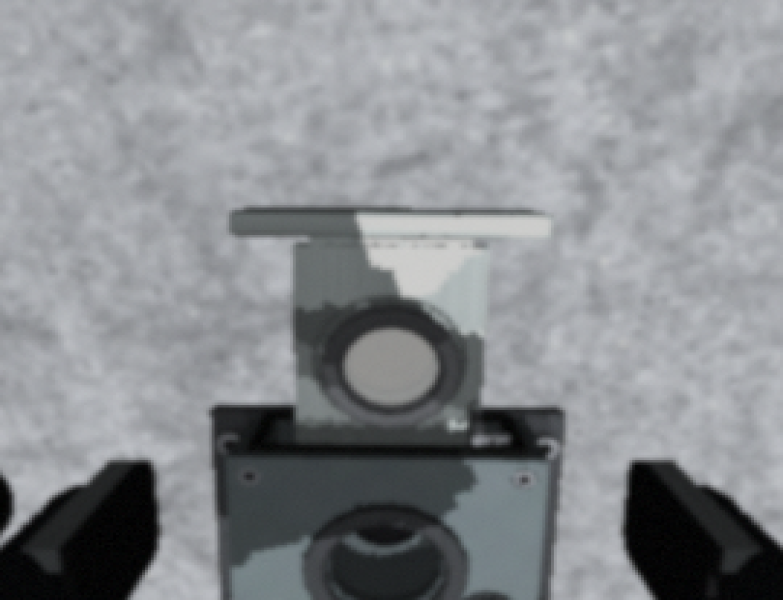

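View pics/s10b.png

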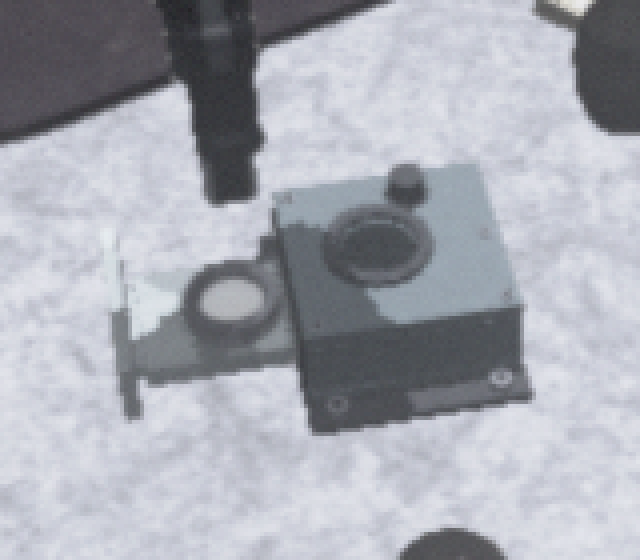

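Request:
apply_moves(
  commands=[-1, -3, 0.8, 0, 0, -1, -6, 1.6, 0, 0, -1, -8.3, 2.3, 0, 0, -1, -8.3, 2.3, 0, 0, -1, -8.3, 2.3, -1, 0],
)

```text
time: 13.05
tool_pos: [0.4437, 0.11, 0.1161]
ee_rot: [0.134, 0.991, 0.001, 0.001]
force: [1.2, 0.2, 1.2]
grip_width: 0.0253
```

Request:
apply_moves(
  commands=[-1, 0, 0, -2, 0, -1, 0, 0, -4, 0, -1, 0, 0, -6, 0, -1, 0, 0, -7.5, 0, -1, 0, 0, -8.2, 0],
)

```text
time: 13.47
tool_pos: [0.4422, 0.1094, 0.0304]
ee_rot: [0.134, 0.991, 0.0, -0.001]
force: [-0.2, -0.6, 0.0]
grip_width: -0.0001
```

Request:
apply_moves(
  commands=[-1, 0.3, -0.08, -0.3, 0, -1, 0.6, -0.17, -0.6, 0, -1, 0.9, -0.25, -0.6, 0, -1, 1.2, -0.33, -0.6, 0, -1, 1.4, -0.39, -0.6, 0],
)

```text
time: 13.88
tool_pos: [0.4579, 0.1054, 0.0255]
ee_rot: [0.134, 0.991, 0.0, 0.0]
force: [0.1, -0.2, 0.6]
grip_width: 0.0001
```

```bash
cat >> h.py <<'E'
def ux(p):
    d=np.array(p)[:2]-[.5975,.0648]; t=np.radians(-15.5); return 1000*(d@[np.cos(t),np.sin(t)]),1000*(d@[-np.sin(t),np.cos(t)])
E
python3 - <<'E'
from h import *
o,c=snap('scene','s11.png');print(o['tool_pos'],o['force'],ux(o['tool_pos']))
cv2.imwrite('pics/s11b.png',cv2.resize(c['image'][130:270,140:300,::-1],None,fx=4,fy=4,interpolation=3))
E
```

```text
[0.4579369  0.10540719 0.02554105] [ 0.12819227 -0.16594498  0.58941156] (np.float64(-145.33904804191377), np.float64(1.8337075809151913))
```

View pics/s11b.png

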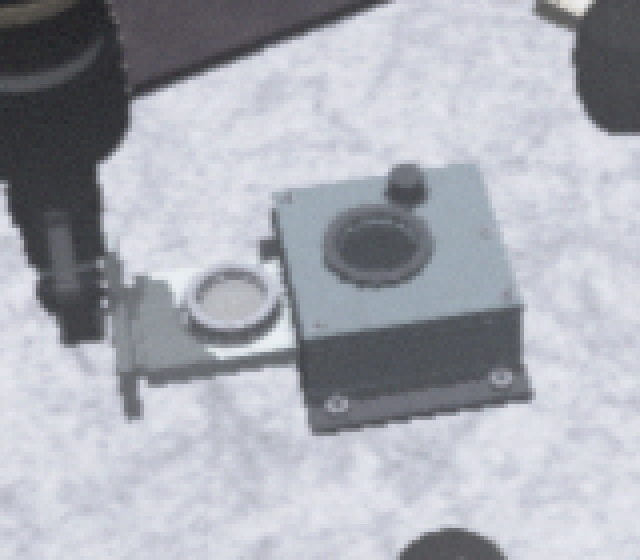

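Request:
apply_moves(
  commands=[-1, 0.1, -0.03, 0, 0, -1, 0.2, -0.055, 0, 0, -1, 0.3, -0.08, 0, 0, -1, 0.4, -0.11, 0, 0, -1, 0.5, -0.14, 0, 0],
)

```text
time: 14.35
tool_pos: [0.4629, 0.1041, 0.0257]
ee_rot: [0.134, 0.991, 0.0, 0.0]
force: [-2.1, -0.1, 0.4]
grip_width: 0.0
```

Request:
apply_moves(
  commands=[-1, 0.2, -0.055, 0, 0, -1, 0.4, -0.11, 0, 0, -1, 0.6, -0.165, 0, 0, -1, 0.8, -0.22, 0, 0, -1, 1, -0.275, 0, 0],
)

```text
time: 14.77
tool_pos: [0.473, 0.1012, 0.0257]
ee_rot: [0.134, 0.991, 0.0, 0.0]
force: [-2.8, 0.4, 2.2]
grip_width: -0.0002
```

Request:
apply_moves(
  commands=[-1, 0.25, -0.07, 0, 0, -1, 0.5, -0.14, 0, 0, -1, 0.75, -0.21, 0, 0, -1, 1, -0.28, 0, 0, -1, 1.25, -0.35, 0, 0],
)

```text
time: 15.18
tool_pos: [0.4857, 0.0975, 0.0256]
ee_rot: [0.134, 0.991, 0.0, 0.0]
force: [-3.8, 0.5, 3.0]
grip_width: 0.0
```

Request:
apply_moves(
  commands=[-1, 0.25, -0.07, 0, 0, -1, 0.5, -0.14, 0, 0, -1, 0.75, -0.21, 0, 0, -1, 1, -0.28, 0, 0, -1, 1.25, -0.35, 0, 0],
)

```text
time: 15.6
tool_pos: [0.4979, 0.0939, 0.0256]
ee_rot: [0.134, 0.991, 0.0, -0.0]
force: [-4.6, 0.3, 3.7]
grip_width: 0.0001
```

Run:
```python
from h import *
o,c=snap('scene','s12.png');print(o['tool_pos'],o['force'],ux(o['tool_pos']))
cv2.imwrite('pics/s12b.png',cv2.resize(c['image'][130:270,140:300,::-1],None,fx=4,fy=4,interpolation=3))
```

```text
[0.49792431 0.09391207 0.02556236] [-4.60184134  0.32841546  3.68485643] (np.float64(-103.73403435592789), np.float64(1.4428313991956467))
```

View pics/s12b.png

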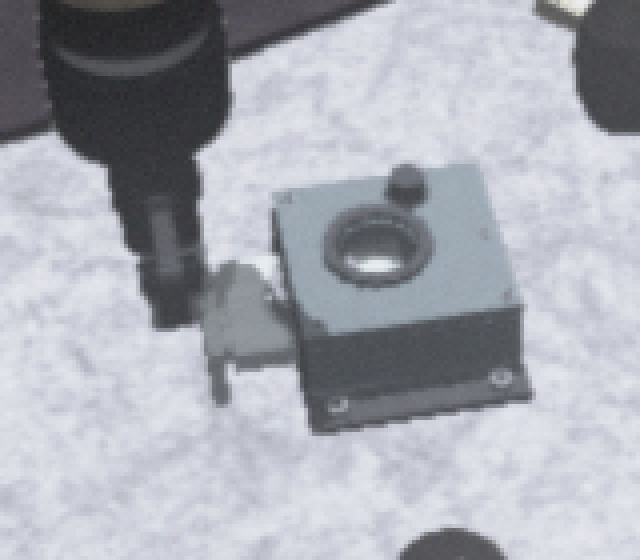

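Request:
apply_moves(
  commands=[-1, 0.1, -0.03, 0, 0, -1, 0.2, -0.055, 0, 0, -1, 0.3, -0.08, 0, 0, -1, 0.4, -0.11, 0, 0, -1, 0.5, -0.14, 0, 0],
)

```text
time: 16.07
tool_pos: [0.5022, 0.0927, 0.0255]
ee_rot: [0.134, 0.991, 0.0, -0.001]
force: [-7.0, 0.8, 4.7]
grip_width: 0.0002
```

Request:
apply_moves(
  commands=[-1, 0.1, -0.03, 0.02, 0, -1, 0.2, -0.055, 0.02, 0, -1, 0.3, -0.08, 0.02, 0, -1, 0.4, -0.11, 0.02, 0, -1, 0.5, -0.14, 0.02, 0],
)

```text
time: 16.48
tool_pos: [0.5073, 0.0912, 0.0256]
ee_rot: [0.134, 0.991, -0.0, -0.001]
force: [-2.4, 0.3, 1.5]
grip_width: -0.0001
```

Request:
apply_moves(
  commands=[-1, 0.1, -0.03, 0, 0, -1, 0.2, -0.055, 0, 0, -1, 0.3, -0.08, 0, 0, -1, 0.4, -0.11, 0, 0, -1, 0.5, -0.14, 0, 0],
)

```text
time: 16.9
tool_pos: [0.5121, 0.0898, 0.0255]
ee_rot: [0.134, 0.991, 0.0, -0.002]
force: [-4.7, 1.0, 3.4]
grip_width: 0.0
```

Request:
apply_moves(
  commands=[-1, 0.1, -0.03, 0, 0, -1, 0.2, -0.055, 0, 0, -1, 0.3, -0.08, 0, 0],
)

```text
time: 17.15
tool_pos: [0.5145, 0.0891, 0.0255]
ee_rot: [0.134, 0.991, 0.0, -0.002]
force: [-5.5, -0.6, 3.3]
grip_width: -0.0
```

Request:
apply_moves(
  commands=[-1, 0.07, -0.02, 0, 0, -1, 0.14, -0.04, 0, 0, -1, 0.2, -0.055, 0, 0],
)

```text
time: 17.4
tool_pos: [0.5158, 0.0887, 0.0255]
ee_rot: [0.134, 0.991, 0.0, -0.003]
force: [-6.6, 0.3, 4.5]
grip_width: -0.0002
```

Request:
apply_moves(
  commands=[-1, 0.05, -0.015, 0, 0, -1, 0.1, -0.03, 0, 0],
)

```text
time: 17.57
tool_pos: [0.516, 0.0886, 0.0255]
ee_rot: [0.134, 0.991, 0.0, -0.004]
force: [-5.1, 0.5, 3.4]
grip_width: 0.0002
```

Request:
apply_moves(
  commands=[-1, 0.05, -0.015, 0, 0, -1, 0.1, -0.03, 0, 0],
)

```text
time: 17.73
tool_pos: [0.5163, 0.0886, 0.0256]
ee_rot: [0.134, 0.991, 0.0, -0.005]
force: [-6.1, 0.2, 4.8]
grip_width: -0.0001
```

Request:
apply_moves(
  commands=[-1, 0.05, -0.015, 0, 0, -1, 0.1, -0.03, 0, 0],
)

```text
time: 17.9
tool_pos: [0.5164, 0.0885, 0.0256]
ee_rot: [0.133, 0.991, 0.0, -0.006]
force: [-6.8, 0.2, 4.7]
grip_width: 0.0001
```

Request:
apply_moves(
  commands=[-1, 0.1, -0.03, 0, 0, -1, 0.2, -0.055, 0, 0, -1, 0.25, -0.07, 0, 0],
)

```text
time: 18.15
tool_pos: [0.5179, 0.0881, 0.0256]
ee_rot: [0.133, 0.991, 0.001, -0.007]
force: [-6.9, 1.2, 5.1]
grip_width: -0.0003
```

Request:
apply_moves(
  commands=[-1, 0.1, -0.03, 0, 0, -1, 0.2, -0.055, 0, 0, -1, 0.25, -0.07, 0, 0],
)

```text
time: 18.4
tool_pos: [0.52, 0.0875, 0.0256]
ee_rot: [0.133, 0.991, 0.001, -0.007]
force: [-3.2, -0.5, 2.5]
grip_width: -0.0002
```

Request:
apply_moves(
  commands=[-1, 0.05, -0.015, 0, 0, -1, 0.1, -0.03, 0, 0],
)

```text
time: 18.57
tool_pos: [0.5215, 0.0871, 0.0256]
ee_rot: [0.133, 0.991, 0.001, -0.007]
force: [-2.6, 0.2, 1.5]
grip_width: 0.0
```

Run:
```python
from h import *
o,c=snap('scene','s13.png');print(o['tool_pos'],o['force'],ux(o['tool_pos']))
cv2.imwrite('pics/s13b.png',cv2.resize(c['image'][130:270,140:300,::-1],None,fx=4,fy=4,interpolation=3))
```

```text
[0.52145086 0.08705368 0.02564566] [-2.64144967  0.19062898  1.48970173] (np.float64(-79.23030632599885), np.float64(1.1210731052164753))
```

View pics/s13b.png

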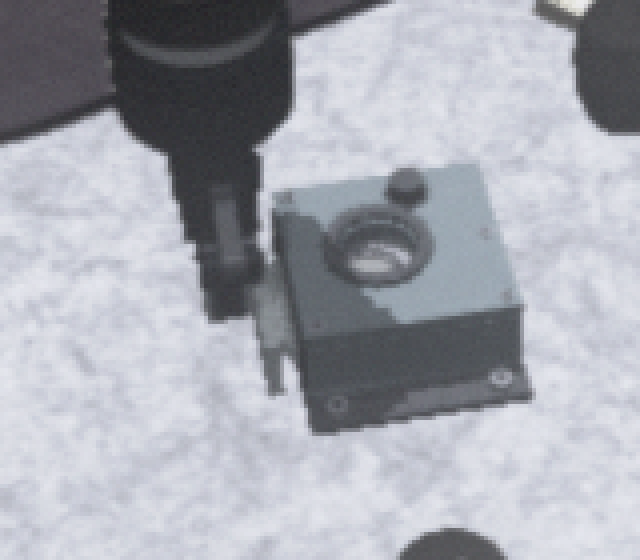

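Request:
apply_moves(
  commands=[-1, 0.05, -0.015, 0, 0, -1, 0.1, -0.03, 0, 0],
)

```text
time: 18.78
tool_pos: [0.5228, 0.0867, 0.0256]
ee_rot: [0.133, 0.991, 0.001, -0.007]
force: [-3.3, 0.7, 2.3]
grip_width: -0.0
```

Request:
apply_moves(
  commands=[-1, 0.05, -0.015, 0, 0, -1, 0.1, -0.03, 0, 0],
)

```text
time: 18.95
tool_pos: [0.5233, 0.0865, 0.0256]
ee_rot: [0.133, 0.991, 0.001, -0.008]
force: [-5.1, 0.3, 3.8]
grip_width: -0.0005
```

Request:
apply_moves(
  commands=[-1, 0.07, -0.02, 0, 0, -1, 0.15, -0.04, 0, 0],
)

```text
time: 19.12
tool_pos: [0.5235, 0.0864, 0.0256]
ee_rot: [0.133, 0.991, 0.001, -0.009]
force: [-7.5, 0.8, 5.0]
grip_width: -0.0001
```

Request:
apply_moves(
  commands=[-1, 0.1, -0.03, 0, 0, -1, 0.2, -0.055, 0, 0],
)

```text
time: 19.28
tool_pos: [0.5237, 0.0864, 0.0256]
ee_rot: [0.133, 0.991, 0.001, -0.011]
force: [-10.0, 2.0, 7.5]
grip_width: 0.0001
```

Request:
apply_moves(
  commands=[-1, -0.2, 0.055, 0, 0, -1, -0.5, 0.14, 0, 0, -1, -1, 0.28, 0, 0],
)

```text
time: 19.53
tool_pos: [0.5153, 0.0891, 0.0259]
ee_rot: [0.133, 0.991, 0.001, -0.009]
force: [0.1, -0.4, -0.7]
grip_width: 0.0
```

Request:
apply_moves(
  commands=[-1, -1, 0.28, 0, 0, -1, -2, 0.55, 0, 0, -1, -4, 1.1, 0, 0],
)

```text
time: 19.78
tool_pos: [0.4775, 0.0999, 0.0265]
ee_rot: [0.134, 0.991, 0.002, -0.007]
force: [-0.7, -0.0, 0.2]
grip_width: 0.0002
```

Run:
```python
from h import *
o,c=snap('scene','s14.png');print(o['tool_pos'],o['force'],ux(o['tool_pos']))
cv2.imwrite('pics/s14b.png',cv2.resize(c['image'][130:270,140:300,::-1],None,fx=4,fy=4,interpolation=3))
o,c=snap('wrist','w14.png');cv2.imwrite('pics/w14b.png',cv2.resize(c['image'][:,:,::-1],None,fx=1.5,fy=1.5,interpolation=3))
```

```text
[0.47750672 0.09990126 0.02651654] [-0.68880534 -0.00890216  0.1752211 ] (np.float64(-125.0095841407955), np.float64(1.7578350048226186))
```

View pics/s14b.png

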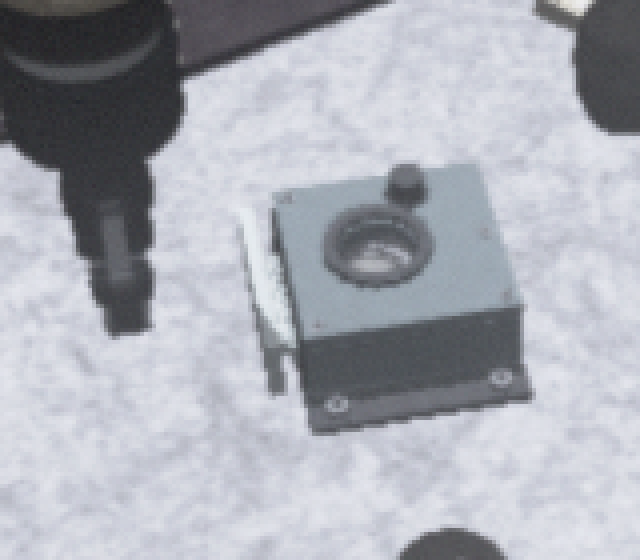

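Request:
apply_moves(
  commands=[-1, -1.5, 0.4, 1, 0, -1, -3, 0.8, 4, 0, -1, -3, 0.8, 7, 0, -1, -3, 0.8, 10, 0, -1, -3, 0.8, 12, 0],
)

```text
time: 20.3
tool_pos: [0.4448, 0.1089, 0.1487]
ee_rot: [0.132, 0.991, 0.002, -0.007]
force: [-0.5, -0.0, -0.4]
grip_width: -0.0001
```

Run:
```python
from h import *
o,c=snap('top','t15.png');print(o['tool_pos'],o['force'])
cv2.imwrite('pics/t15b.png',cv2.resize(c['image'][165:275,190:345,::-1],None,fx=5,fy=5,interpolation=3))
_,c=snap('scene','s15.png')
cv2.imwrite('pics/s15b.png',cv2.resize(c['image'][165:240,185:275,::-1],None,fx=8,fy=8,interpolation=3))
o,c=snap('wrist','w15.png');np.save('w15.npy',wpose(o,c));cv2.imwrite('pics/w15b.png',cv2.resize(c['image'][:,:,::-1],None,fx=1.5,fy=1.5,interpolation=3))
```

```text
[0.44483276 0.10889467 0.14866782] [-0.45567719 -0.01173146 -0.42990279]
```

View pics/t15b.png

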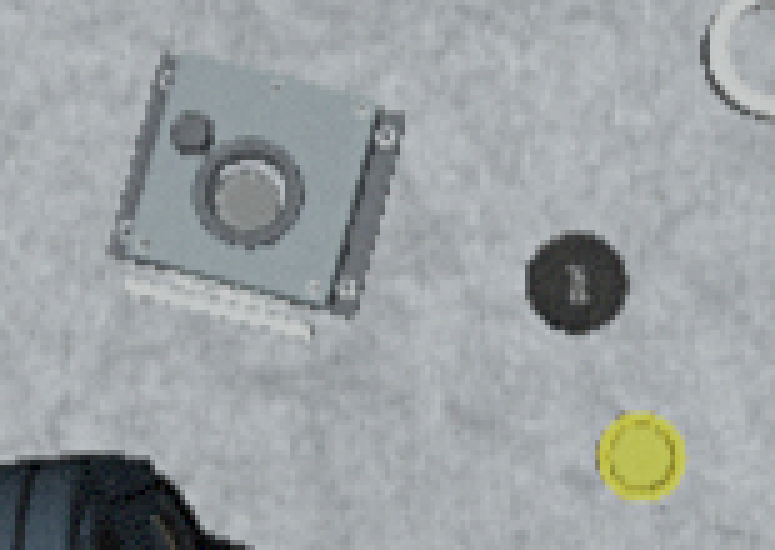

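View pics/s15b.png

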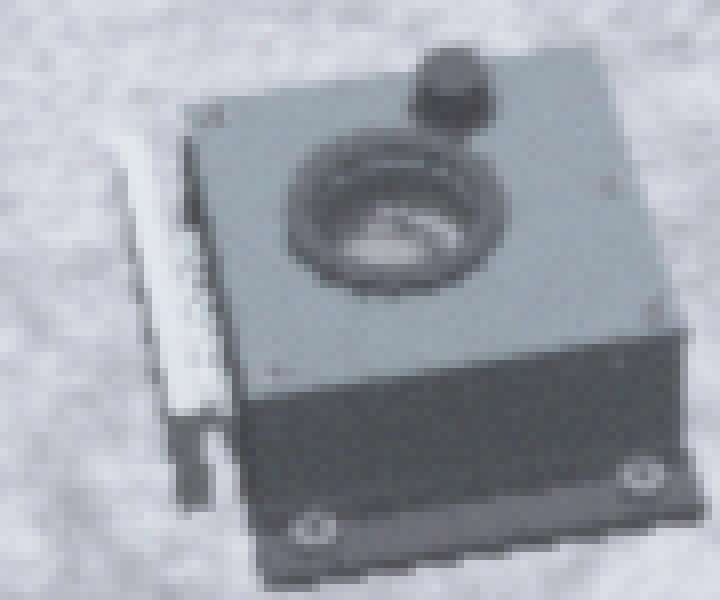

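View pics/w15b.png

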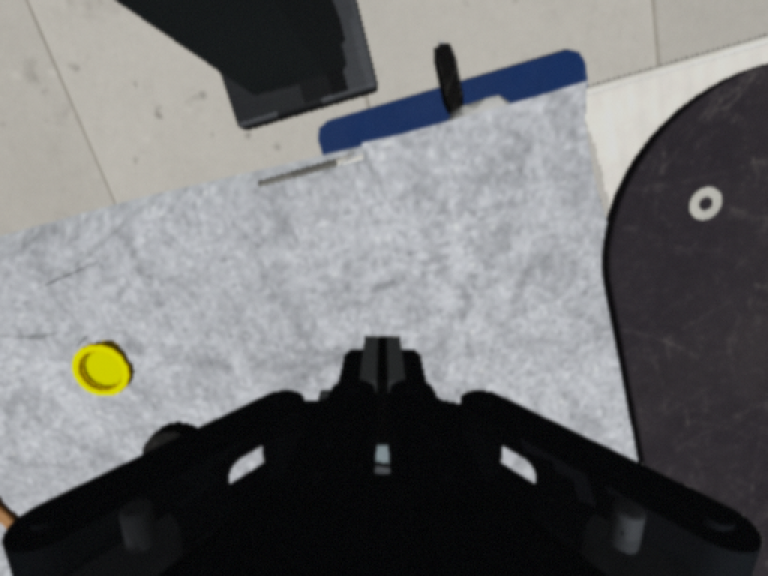

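Run:
```python
from h import *
c=cams.read_camera('top')
P=lambda x,y: onz(c,(x+.5)/5-.5+190,(y+.5)/5-.5+165,.048)
def prof(fn,p,q):
    # mean brightness profile along unit x at y offsets
    im=cv2.cvtColor(cv2.imread(fn),cv2.COLOR_BGR2GRAY).astype(np.float32)
    t=np.radians(-15.5);e=np.array([np.cos(t),np.sin(t)]);n=np.array([-e[1],e[0]])
    xs=np.arange(-.150,-.045,.0015);out=[]
    for x in xs:
        v=[]
        for y in np.linspace(-.04,.04,41):
            w=np.array([.5985,.0645])+x*e+y*n
            u,vv=proj(c,(w[0],w[1],.048)); v.append(cv2.getRectSubPix(im,(1,1),(u,vv))[0,0])
        out.append(np.mean(v))
    return xs,np.array(out)
for f in ['top0.png','top3.png','t15.png']:
    x,v=prof('pics/'+f,0,0); print(f); print(' '.join(f'{1000*a:.0f}:{b:.0f}' for a,b in zip(x,v) if b>180 or True))
```

```text
top0.png
-150:162 -148:161 -147:159 -146:157 -144:157 -142:158 -141:159 -139:160 -138:161 -136:161 -135:161 -133:160 -132:160 -130:160 -129:159 -127:159 -126:160 -124:161 -123:162 -121:163 -120:163 -118:163 -117:164 -115:164 -114:164 -112:164 -111:166 -109:167 -108:167 -106:166 -105:164 -103:164 -102:164 -100:164 -99:162 -97:159 -96:157 -94:156 -93:155 -91:154 -90:153 -88:154 -87:154 -85:155 -84:159 -82:168 -81:180 -79:187 -78:184 -76:176 -75:165 -73:163 -72:171 -70:173 -69:175 -67:178 -66:179 -64:180 -63:179 -61:179 -60:179 -58:180 -57:181 -55:179 -54:167 -52:139 -51:109 -49:115 -48:137 -46:147
top3.png
-150:183 -148:181 -147:180 -146:178 -144:178 -142:178 -141:179 -139:180 -138:181 -136:181 -135:180 -133:183 -132:191 -130:203 -129:209 -127:205 -126:187 -124:159 -123:151 -121:176 -120:194 -118:196 -117:198 -115:201 -114:201 -112:202 -111:202 -109:201 -108:201 -106:200 -105:200 -103:200 -102:198 -100:195 -99:195 -97:195 -96:195 -94:195 -93:192 -91:189 -90:187 -88:186 -87:185 -85:185 -84:184 -82:184 -81:184 -79:185 -78:185 -76:185 -75:186 -73:187 -72:187 -70:187 -69:188 -67:189 -66:191 -64:193 -63:194 -61:196 -60:195 -58:193 -57:192 -55:189 -54:177 -52:149 -51:119 -49:124 -48:146 -46:155
t15.png
-150:93 -148:95 -147:98 -146:103 -144:108 -142:114 -141:123 -139:138 -138:156 -136:167 -135:171 -133:170 -132:169 -130:168 -129:168 -127:168 -126:169 -124:170 -123:171 -121:172 -120:172 -118:172 -117:173 -115:173 -114:173 -112:174 -111:175 -109:175 -108:176 -106:175 -105:173 -103:173 -102:173 -100:173 -99:171 -97:169 -96:166 -94:165 -93:164 -91:163 -90:162 -88:163 -87:163 -85:165 -84:166 -82:168 -81:169 -79:169 -78:168 -76:168 -75:168 -73:169 -72:169 -70:168 -69:168 -67:173 -66:184 -64:195 -63:196 -61:190 -60:181 -58:177 -57:182 -55:182 -54:172 -52:148 -51:119 -49:123 -48:146 -46:156
```

Request:
apply_moves(
  commands=[-1, -2, 0, 2, 0, -1, -2, 0, 3, 0, -1, -2, 0, 3, 0, -1, -2, 0, 3, 0, -1, -2, 0, 3, 0],
)

```text
time: 20.92
tool_pos: [0.4242, 0.1086, 0.1747]
ee_rot: [0.133, 0.991, 0.001, -0.009]
force: [0.0, 0.8, 0.8]
grip_width: 0.0001
```

Request:
apply_moves(
  commands=[-1, 0, 0, 0, 0, -1, 0, 0, 0, 0, -1, 0, 0, 0, 0, -1, 0, 0, 0, 0, -1, 0, 0, 0, 0],
)

```text
time: 21.33
tool_pos: [0.4241, 0.1086, 0.1744]
ee_rot: [0.133, 0.991, 0.001, -0.009]
force: [-0.1, -1.0, 0.3]
grip_width: -0.0001
```

Run:
```python
from h import *
o,c=snap('top','t16.png');print(o['time'],o['force'])
a=cv2.imread('pics/t16.png')[165:235,200:345].astype(int);b=cv2.imread('pics/t15.png')[165:235,200:345].astype(int);print(abs(a-b).max())
cv2.imwrite('pics/t16b.png',cv2.resize(c['image'][:,:,::-1],None,fx=1.5,fy=1.5))
print(job.close_job())
```

```text
21.3333 [-0.07604754 -1.01707596  0.32523284]
17
the job is handed in; nothing more can be done
None
```

View pics/t16b.png

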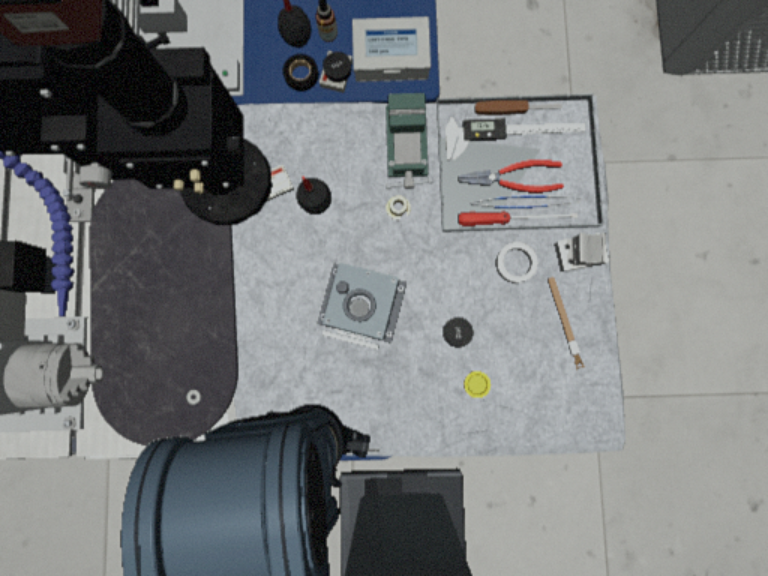

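The cover slide is fitted: the tray went in past the safety catch and is staying home. The job was handed in at 21.3 s.

- **Release and seating:** the button needed about 3 N and the tray popped out. I gripped the steel mount with 25 to 30 N and lowered it until I felt about 2 N of contact. Pictures taken after letting go showed it flat and centred in the seat.
- **Pushing in:** I felt two peaks of about 7 N, each followed by a drop. The push ended on the stiff stop, where I read 10 N along x and 7.5 N up, about 12.7 N in all. That is under the 18 N limit, but slightly over the 12 N that would have been plenty.
- **Last checks:** with the arm backed off, the tray front measured about -67 mm on the unit's x, inside the home range of -69.5 to -60 mm. It had not moved in a second top view 1 s later. The slide glass shows in the bore, and the blower, yellow look-alike and case stand where they were.
- **Disagreements:** the cameras differed by 2 to 4 mm on positions. For the grasp and placing I used the wrist view, with small corrections. The gripper read 42 mm across the 44 mm mount, but the hold was steady.

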